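Try out a push-button lock in its clamping jig and pack the order

TASK

Try out the five-button code lock that is clamped in the jig: key in its code - the fourth button, then the second, the fifth and the third, counting from the clamp's end - one at a time, each right down and let up again, without pushing the first, then turn its knob clockwise to the end and let it spring back. Then throw the toggle clamp's handle right over so that the clamp stands open and leave it so, lift the lock out and lay it flat, buttons up, in the wide compartment of the order tray, and put every loose key on the bench in the tray's narrow compartment. Leave the other things on the bench where they are.

Things in the scene. Friction and masses are not known exactly. Their poses are not given: they have to be found in the camera images.
- jig: Fixed jig: 110 (x) x 330 (y, from -160 to +170) x 12 mm dark steel plate; origin under it on the bench. The lock lies along y on a 36 mm bar 30 mm up, its middle at y -40, between four steel cheeks (24 mm long, tops 42 mm up, 75 mm either side of its middle) and two end stops, 2.5 mm clear; its sides are free between, and it lifts straight out. Toggle clamp at the +y end on a grey riser.
- clamp_handle (a joint): Toggle clamp's upright handle; pivot at jig (0, 121, 72) mm, axis x; black grip 18 mm thick, 33 to 113 mm above it. 0 locked (leans 0.04 rad to the lock); thrown to the jig's +y, away from the lock, over centre to the stop at 1.16 rad (open, stays; part way it may fall back). Few N. Its arm (pivot jig y 115, 97 up, 72 mm long, over the lock's end) swings up after it to upright, 175 mm high.
- lock: Loose code lock, 0.6 kg, clamped in the jig at the start: aluminium case 56 (x) x 210 (y) x 32 mm (z); origin centre of underside, +y end under the clamp (pad at y 88). Five steel buttons 12 mm across at y +52, +26, 0, -26, -52 mm (1 to 5), tops 40 mm above the underside; knob at y -86. Centre of mass near the middle; can be gripped there across its 56 mm width.
- button1 (a joint): Travel of button 1, counted from the clamp's (+y) end: 0 up, 0.005 m fully down against a spring (1.5 N to start, 4 N fully down); springs back by itself.
- button2 (a joint): Travel of button 2, counted from the clamp's (+y) end: 0 up, 0.005 m fully down against a spring (1.5 N to start, 4 N fully down); springs back by itself.
- button3 (a joint): Travel of button 3, counted from the clamp's (+y) end: 0 up, 0.005 m fully down against a spring (1.5 N to start, 4 N fully down); springs back by itself.
- button4 (a joint): Travel of button 4, counted from the clamp's (+y) end: 0 up, 0.005 m fully down against a spring (1.5 N to start, 4 N fully down); springs back by itself.
- button5 (a joint): Travel of button 5, counted from the clamp's (+y) end: 0 up, 0.005 m fully down against a spring (1.5 N to start, 4 N fully down); springs back by itself.
- knob (a joint): Turn of the lock's knob: 0 at rest, growing clockwise seen from above, to a stop at 1.1 rad. A light spring (up to 0.085 N m) turns it back when let go.
- knob_grip (a point): On the knob's axis, 22 mm above the lock's face; fixed to the lock. The knob is a bar 11 mm thick, 34 mm long (along the lock's y at rest), its top 32 mm above the face, on a round foot 30 mm across and 8 mm high.
- tray: Fixed grey order tray 205 (x) x 240 (y) x 30 mm high, walls and floor 5 mm, open on top; a wall along y splits it into a wide compartment (105 x 230 mm inside, 25 deep) on its +x side and a narrow one (85 x 230 mm inside) on its -x side. Origin: centre of its underside.
- tray_wide (a point): Centre of the floor of the wide compartment; axes as the tray's, so the compartment's length runs along y.
- tray_narrow (a point): Centre of the floor of the narrow compartment; axes as the tray's.
- key1: Loose key, 20 g, lying flat on the bench in front of the jig or tray: round black bow 28 mm across, 9 mm thick; brass blade 9 mm wide, 3 mm thick, 3 mm above the bench, reaching to 51 mm from the bow's centre along +x. Origin: centre of the bow's underside. May be absent (None). All keys are alike.
- key2: Loose key, 20 g, lying flat on the bench in front of the jig or tray: round black bow 28 mm across, 9 mm thick; brass blade 9 mm wide, 3 mm thick, 3 mm above the bench, reaching to 51 mm from the bow's centre along +x. Origin: centre of the bow's underside. May be absent (None). All keys are alike.
- key3: Loose key, 20 g, lying flat on the bench in front of the jig or tray: round black bow 28 mm across, 9 mm thick; brass blade 9 mm wide, 3 mm thick, 3 mm above the bench, reaching to 51 mm from the bow's centre along +x. Origin: centre of the bow's underside. May be absent (None). All keys are alike.
- key4: Loose key, 20 g, lying flat on the bench in front of the jig or tray: round black bow 28 mm across, 9 mm thick; brass blade 9 mm wide, 3 mm thick, 3 mm above the bench, reaching to 51 mm from the bow's centre along +x. Origin: centre of the bow's underside. May be absent (None). All keys are alike.
- cylinder_lock: A brass euro-profile lock cylinder, 62 x 26 x 17 mm, lying on the bench in front of the jig. Loose. Origin: centre of its underside. Not part of the job, to be left where it is.
- padlock: A brass padlock lying on its back, body 44 x 52 x 22 mm, steel shackle out to 60 mm along its x axis. Loose. Origin: centre of its underside. Not part of the job, to be left where it is.
- oil_can: A small blue oil can, 52 mm across and 85 mm high, standing at the back. Loose. Origin: centre of its underside. Not part of the job, to be left where it is.
- carton: A cardboard box 60 x 120 x 50 mm at the back. Loose. Origin: centre of its underside. Not part of the job, to be left where it is.
- screwdriver: A screwdriver lying at the left side. Loose. Origin: centre of its underside. Not part of the job, to be left where it is.
- tape: A roll of black tape lying flat at the right side, 90 mm across, 24 mm high. Loose. Origin: centre of its underside. Not part of the job, to be left where it is.
- latch: A tubular door latch lying at the back left, 23 mm barrel with a 56 mm brass faceplate. Loose. Origin: centre of its underside. Not part of the job, to be left where it is.

How it is judged:
On the way, in this order (a step that is already met when the one before it is completed fails the run):
1. the fourth button is pressed right down, alone (value of joint button4 above 0.0038 m and value of joint each of button1, button2, button3, button5 below 0.002 m), for 0.05 s.
2. then the second button, alone (value of joint button2 above 0.0038 m and value of joint each of button1, button3, button4, button5 below 0.002 m), for 0.05 s.
3. then the fifth button, alone (value of joint button5 above 0.0038 m and value of joint each of button1, button2, button3, button4 below 0.002 m), for 0.05 s.
4. then the third button, alone (value of joint button3 above 0.0038 m and value of joint each of button1, button2, button4, button5 below 0.002 m), for 0.05 s.
5. then the knob is turned clockwise to its end, with all buttons up (value of joint knob above 0.9 rad and value of joint each of button1, button2, button3, button4, button5 below 0.002 m), for 0.1 s.
6. then, the knob having sprung back, the clamp's handle is thrown over and the clamp stands open while the lock is still in the nest (value of joint clamp_handle above 1 rad and value of joint knob below 0.3 rad and x of lock in the frame of jig between -0.01 and 0.01 m and y of lock in the frame of jig between -0.06 and 0.06 m and z of lock in the frame of jig below 0.04 m), for 0.3 s.
7. then the lock is laid in the tray's wide compartment, buttons up (x of lock in the frame of tray_wide between -0.032 and 0.032 m and y of lock in the frame of tray_wide between -0.025 and 0.025 m and z of lock in the frame of tray_wide below 0.01 m and angle between lock's own z axis and vertical below 0.12 rad and linear speed of lock below 0.03 m/s), for 0.2 s.
At the end, for the whole second after the job is handed in: Lock flat (within 0.12 rad), buttons up, on the wide compartment's floor (origin under 10 mm above it); every key present in the narrow compartment, bow under 30 mm above its floor; clamp handle past 1.0 rad; knob sprung back (below 0.3 rad), buttons up; all at rest (all of step 7 and value of joint clamp_handle above 1 rad and value of joint knob below 0.3 rad and value of joint each of button1, button2, button3, button4, button5 below 0.002 m and x of key1 in the frame of tray_narrow between -0.042 and 0.042 m and y of key1 in the frame of tray_narrow between -0.115 and 0.115 m and z of each of key1, key2, key3, key4 in the frame of tray_narrow below 0.03 m and linear speed of each of key1, key2, key3, key4 below 0.03 m/s and x of key2 in the frame of tray_narrow between -0.042 and 0.042 m and y of key2 in the frame of tray_narrow between -0.115 and 0.115 m and x of key3 in the frame of tray_narrow between -0.042 and 0.042 m and y of key3 in the frame of tray_narrow between -0.115 and 0.115 m and x of key4 in the frame of tray_narrow between -0.042 and 0.042 m and y of key4 in the frame of tray_narrow between -0.115 and 0.115 m); the robot touches nothing.
It fails at once if the first button, which is not in the code, is pressed down (value of joint button1 above 0.003 m).
It fails at once if two buttons are down at once (value of joint each of button1, button2 above 0.003 m or value of joint each of button1, button3 above 0.003 m or value of joint each of button1, button4 above 0.003 m or value of joint each of button1, button5 above 0.003 m or value of joint each of button2, button3 above 0.003 m or value of joint each of button2, button4 above 0.003 m or value of joint each of button2, button5 above 0.003 m or value of joint each of button3, button4 above 0.003 m or value of joint each of button3, button5 above 0.003 m or value of joint each of button4, button5 above 0.003 m).
It fails at once if another thing on the bench is shoved more than 5 cm or knocked over (distance of any of cylinder_lock, padlock, oil_can, carton, screwdriver, tape, latch from where it was at the start of the episode above 0.05 m or angle between oil_can's own z axis and vertical above 0.6 rad).
Of key1, key2, key3, key4 only 3 to 4 are there at a start; the rules pass over those that are not, and their reading is None.
At some moment in a run one of key1, key2, key3, key4 may be knocked a few centimetres aside while the robot is not near it.
It also fails if it takes over 192 s, if anything falls off the work surface, if the arm or the gripper's body presses on something with over 40 N, if the wrist force passes 120 N, or if a joint passes its speed limit or range.

ROBOT

A 6-joint arm with a two-finger parallel gripper is mounted at the origin on the work surface. World frame = base frame: x ahead of the robot, y to its left, z up, the work surface at z = 0. Lengths are in m, angles in rad, forces in N, time in s.
With the tool pointing down it reaches from about 0.4 to 0.825 m from the base axis. Payload 7 kg.
Tool frame: the origin (TCP) lies at the very end of the fingers, on their centre line; the grasp point (between the pads) lies 19 mm behind it; x points along the fingers, z is the direction in which the jaws open and shut, and the axes are right-handed (so a half turn about x gives the same grasp; the last joint's range is limited). The gripper opens to 88 mm and grips with 3 to 60 N. Pads are 19 mm wide; open, the fingers measure 130 mm over their backs; the gripper's body (78 mm by 193 mm) begins 47 mm behind the grasp point.
Start: joints at [1.434, 0.359, 0.012, 0, -1.224, -0.288], TCP at [0.278, 0.615, 0.227] pointing down, gripper open.
Joint ranges: [-3.07, 3.07], [-1.43, 2.12], [-1.02, 1.25], [-3.03, 1.67], [-3.05, -0], [-3.03, 3.03]. Speed limits (rad/s): [2.39, 2.39, 3.01, 3.14, 3.14, 3.14].

INTERFACE

Orientations are given as a unit quaternion [w, x, y, z].
In Python, from plant import readout, snapshot, ticket, spotter gives the robot as it stands.
- The arm moves only by the tool servo_tool, never from a script. Its argument "commands" is a list of rows, each an object of numbers: "wx", "wy", "wz": the turn, a rotation vector about the world's x, y, z in degrees; "tx", "ty", "tz": the shift along the world's x, y, z in mm; "hand": the gripper's target within -1 to 1 (shut at 1, half-way at 0, fully open at -1). In form: [{"wx": .., "wy": .., "wz": .., "tx": .., "ty": .., "tz": .., "hand": ..}, ...]. A call has 1 to 20 rows; each row shifts and turns the commanded pose from where the row before left it; what a row does not reach is not made up. A row lasts 1/10 s, in which the tool goes at most 50 mm and 8.59 degrees, less where a joint would pass 70% of its speed; a pose out of reach is approached as far as the arm can. A call with a gripper value outside its range is refused whole. The fingers move at their own pace and stop on an object; "newtons" is the grip in N (left out, the last holds). Time passes only in rows, so rows that do not move let the fingers close. It gives the time, the measured TCP pose, the force and the opening at its end, in the units of the state.
- readout.get_obs(): the state, without advancing time (a new reading comes with each control period).
- snapshot(name): name is "side" or "top" or "wrist"; returns a dict with "pixels" (400x640x3 uint8, red, green, blue), "depth" (400x640 float32, m along the optical axis (not along the pixel's ray), 0 where there is no reading), "fx", "fy", "cx", "cy" (pixels), "R" (3x3) and "t" (3): a world point X has camera coordinates R X + t. Camera axes: x right, y down, z forward; pixel columns grow to the right and rows downward; lengths in m; the calibration is good to about 2 mm. The wrist camera is an equidistant fisheye: a pixel r from the principal point sees the ray r / f radians off the axis. A picture is of the moment at which its call begins.
- ticket.finish_job(): hands the job in, once; it reports no verdict.
Trained networks look in a picture, given as the dict that the camera call returned (one of the last four; its "shot" number tells which), for a name from the list of things; names that differ only in an ending like _2 or _b are one class to them, and where a whole thing is asked for, a point or a joint stands for the part that bears it (a point fixed in the world has none). Each returns a list of dicts, best first, with "score" (0 to 1); they miss things now and then, are a little off and sometimes report something else, mostly with a low value. They report only what shows in the picture. A call takes as long as a camera call.
- spotter.boxes_of(picture, label): "at" ([row, column] in pixels, amid what is visible of it).
- spotter.trace(picture, label): "mask" (400x640 bool, what is visible of it) and "at" ([row, column] in pixels, amid what is visible of it).
The state is a dict: "t": time; "joint_positions": joint angles; "qd": joint speeds; "tau": joint torques, N m; "tcp_pos": TCP position; "orientation": TCP orientation; "contact_force": force on the tool from outside, world axes, zero at the start; "moment": the same for the moment, N m; "grip_width": opening from 0.0 (shut) to 1.0 (fully open).
Only numpy, scipy, OpenCV 4.12 (cv2) and the standard library are available. Lean on these libraries where they do the work, as an engineer would, in place of code of your own. Each camera call takes 0.05 s, during which the arm holds its last target. There are 200 camera calls.

## Working session

There is one attempt and no reset: what is moved stays moved. The work goes in short steps, Python scripts to look and compute and a tool call to move; the robot and the scene stay as the last step left them, time stands still between calls to the robot, and variables do not carry over. Pictures are saved under pics/ and viewed, about 12 in all and at most 16, crops included, and the job is handed in when it is done.

Besides the shell and the picture viewer there is one more tool, called after ">>>" as name(argument=value, ...) on one line, values as JSON. servo_tool: Moves the arm, as the interface text tells. Its arguments: {"type":"object","properties":{"commands":{"type":"array","items":{"type":"object","properties":{"wx":{"type":"number"},"wy":{"type":"number"},"wz":{"type":"number"},"tx":{"type":"number"},"ty":{"type":"number"},"tz":{"type":"number"},"hand":{"type":"number"}}}},"newtons":{"type":"number"}},"required":["commands"]}

```bash
ls; mkdir -p pics; python3 - <<'E'
from plant import readout, snapshot, ticket, spotter
import cv2,numpy as np
o=readout.get_obs(); print({k:np.round(v,3).tolist() for k,v in o.items()})
for n in ("top","side"):
    s=snapshot(n); cv2.imwrite(f"pics/{n}0.png",s["pixels"][:,:,::-1]); print(n,s["fx"],s["cx"],s["cy"],np.round(s["R"],3).tolist(),np.round(s["t"],3).tolist())
    np.savez(f"{n}0.npz",**{k:s[k] for k in("pixels","depth","fx","fy","cx","cy","R","t")})
    for l in ["jig","lock","clamp_handle","knob","button1","tray","key1","cylinder_lock","padlock"]:
        print(l,[(np.round(b["at"]).tolist(),round(b["score"],2)) for b in spotter.boxes_of(s,l)][:6])
E
```

```text
pics
{'t': 0.0, 'joint_positions': [1.434, 0.359, 0.011, -0.0, -1.224, -0.288], 'qd': [-0.001, 0.001, 0.0, 0.001, 0.002, -0.0], 'tau': [-0.001, -58.272, 29.305, 6.997, 0.007, -0.0], 'tcp_pos': [0.278, 0.615, 0.226], 'orientation': [-0.384, -0.594, -0.383, 0.595], 'contact_force': [-0.351, -0.764, -0.238], 'moment': [0.01, 0.013, -0.001], 'grip_width': 1.003}
top 361.92301779257167 320.7064255044313 196.39116552213648 [[0.024, -1.0, -0.003], [-0.987, -0.023, -0.162], [0.162, 0.007, -0.987]] [0.004, 0.627, 1.049]
jig [([208.0, 370.0], 0.76)]
lock [([212.0, 413.0], 0.72), ([158.0, 336.0], 0.49)]
clamp_handle [([195.0, 366.0], 0.38)]
knob [([246.0, 286.0], 0.75), ([253.0, 235.0], 0.63), ([211.0, 413.0], 0.19)]
button1 []
tray [([191.0, 366.0], 0.75), ([202.0, 255.0], 0.66)]
key1 [([256.0, 234.0], 0.69), ([237.0, 354.0], 0.69), ([262.0, 424.0], 0.48), ([246.0, 285.0], 0.42)]
cylinder_lock [([256.0, 390.0], 0.57)]
padlock [([157.0, 336.0], 0.85)]
side 459.4448642667596 321.3936121456548 192.02552115168172 [[0.927, -0.374, 0.012], [-0.17, -0.45, -0.877], [0.333, 0.811, -0.48]] [-0.55, 0.176, 1.199]
jig [([222.0, 342.0], 0.59)]
lock [([244.0, 354.0], 0.6)]
clamp_handle [([189.0, 344.0], 0.7)]
knob []
button1 []
tray [([183.0, 301.0], 0.84)]
key1 [([238.0, 306.0], 0.68), ([295.0, 304.0], 0.6), ([186.0, 257.0], 0.43)]
cylinder_lock [([260.0, 303.0], 0.69), ([210.0, 375.0], 0.16)]
padlock [([210.0, 375.0], 0.81)]
```

```bash
python3 - <<'E'
import cv2
a=cv2.imread("pics/top0.png")[100:320,180:500]; cv2.imwrite("pics/top0c.png",cv2.resize(a,None,fx=2.5,fy=2.5,interpolation=cv2.INTER_CUBIC))
a=cv2.imread("pics/side0.png")[120:340,180:480]; cv2.imwrite("pics/side0c.png",cv2.resize(a,None,fx=2.5,fy=2.5,interpolation=cv2.INTER_CUBIC))
E
```

```text
(no output)
```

View pics/top0c.png

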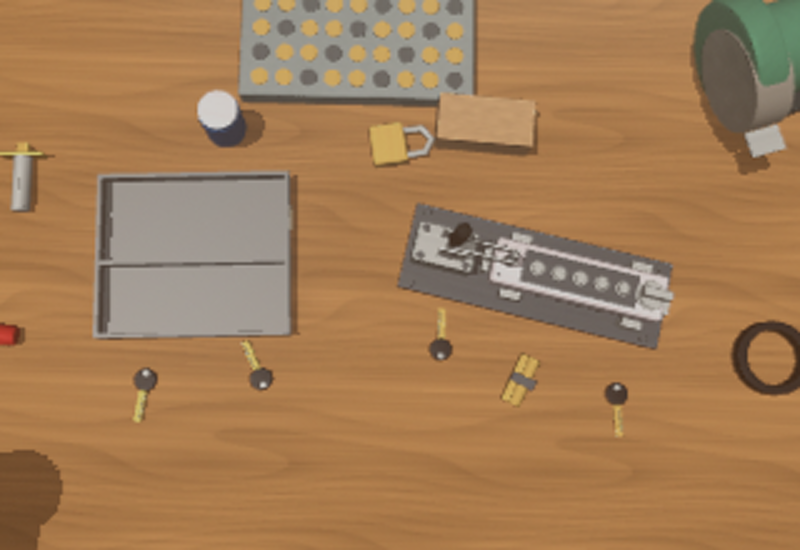

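View pics/side0c.png

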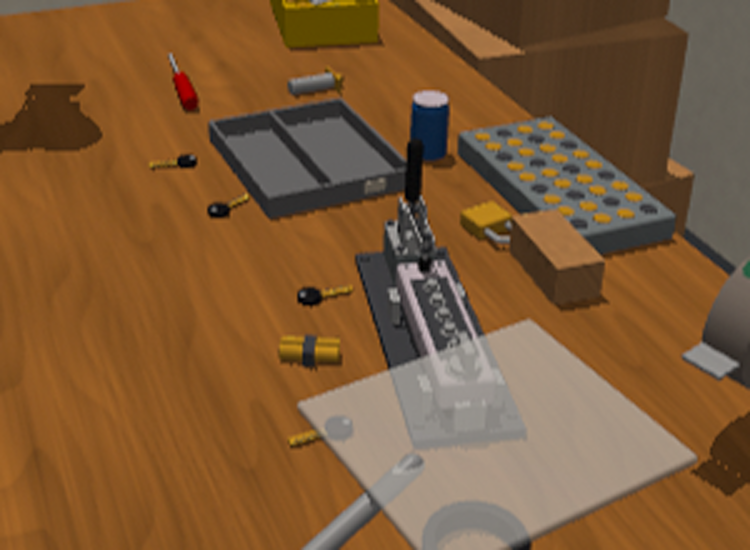

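The top view (crop pixels) shows the jig at 398–672 × 203–349, with the clamp at its left (+y) end and the knob at its right. The tray is at 95–290 × 173–338, with the wide compartment on top. There are four keys, with bows at (145,380), (261,378), (440,349) and (616,393). The side view also shows a translucent sheet in the foreground, so I'll check its depth.

```bash
cat > h.py <<'E'
import numpy as np,cv2
from plant import readout,snapshot,ticket,spotter
def ray(s,u,v,fish=False):
    x=(u-s["cx"])/s["fx"]; y=(v-s["cy"])/s["fy"]
    if fish:
        r=np.hypot(x,y); k=np.sin(r)/max(r,1e-9); d=np.array([x*k,y*k,np.cos(r)])
    else: d=np.array([x,y,1.])
    R=np.asarray(s["R"]); return -R.T@np.asarray(s["t"]), R.T@d
def onz(s,u,v,z,fish=False):
    c,d=ray(s,u,v,fish); return c+d*(z-c[2])/d[2]
def proj(s,P,fish=False):
    p=np.asarray(s["R"])@np.asarray(P)+np.asarray(s["t"])
    if not fish: return np.array([s["fx"]*p[0]/p[2]+s["cx"],s["fy"]*p[1]/p[2]+s["cy"]])
    n=np.hypot(p[0],p[1]); th=np.arctan2(n,p[2]); return np.array([s["fx"]*th*p[0]/n+s["cx"],s["fy"]*th*p[1]/n+s["cy"]])
E
python3 - <<'E'
from h import *
s=dict(np.load("top0.npz")); S=dict(np.load("side0.npz"))
print("cams",ray(s,0,0)[0],ray(S,0,0)[0])
f=lambda u,v:(u/2.5+180,v/2.5+100)
def rect(names,z):
    P=[onz(s,*f(*c),z)[:2] for c in names]; P=np.array(P); print(np.round(P,3).tolist(),"c",P.mean(0).round(3),"len",np.linalg.norm(P-np.roll(P,-1,0),axis=1).round(3)); 
    e=(P[0]+P[3]-P[1]-P[2]); print("yaw of +y vs world y",np.degrees(np.arctan2(-e[0],e[1])))
rect([(416,203),(672,263),(655,349),(398,288)],.012)
rect([(97,174),(290,172),(291,337),(94,338)],.03)
for k in [(145,380),(261,378),(440,349),(616,393)]: print("bow",onz(s,*f(*k),.009).round(3))
for k in [(139,420),(246,343),(442,308),(619,435)]: print("tip",onz(s,*f(*k),.006).round(3))
print("knob",onz(s,*f(654,294),.094).round(3))
for b in [(538,267),(559,272),(580,277),(601,282),(623,287)]: print("btn",onz(s,*f(*b),.070).round(3))
for n,k in dict(cyl=(520,379),pad=(390,144),tape=(770,357),can=(220,110),carton=(487,118)).items(): print(n,onz(s,*f(*k),.02).round(3))
# side sheet depth
for u,v in [(550,500),(640,440),(330,510),(400,480),(540,330)]:
    uu,vv=int(u/2.5+180),int(v/2.5+120); d=S["depth"][vv,uu]; c,r=ray(S,uu,vv); print("side",(u,v),d,(c+r*d).round(3))
z=s["depth"]; 
for n,(u,v) in dict(jigpl=(640,330),lock=(600,265),bench=(350,450),handle=(460,230)).items():
    uu,vv=map(int,f(u,v)); c,r=ray(s,uu,vv); print(n,(c+r*z[vv,uu]).round(4))
E
```

```text
cams [0.44899049 0.01154271 1.13713783] [ 0.14008732 -1.0995305   0.73722888]
[[0.684, -0.061], [0.615, -0.383], [0.507, -0.358], [0.575, -0.04]] c [ 0.595 -0.21 ] len [0.329 0.111 0.326 0.111]
yaw of +y vs world y -12.142052529339763
[[0.709, 0.341], [0.717, 0.099], [0.51, 0.09], [0.504, 0.331]] c [0.61  0.215] len [0.243 0.206 0.24  0.205]
yaw of +y vs world y 1.7736802803181304
bow [0.455 0.27  0.009]
bow [0.46  0.127 0.009]
bow [ 0.501 -0.093  0.009]
bow [ 0.452 -0.31   0.009]
tip [0.406 0.275 0.006]
tip [0.503 0.148 0.006]
tip [ 0.552 -0.096  0.006]
tip [ 0.402 -0.313  0.006]
knob [ 0.566 -0.332  0.094]
btn [ 0.598 -0.203  0.07 ]
btn [ 0.592 -0.228  0.07 ]
btn [ 0.587 -0.253  0.07 ]
btn [ 0.582 -0.278  0.07 ]
btn [ 0.576 -0.304  0.07 ]
cyl [ 0.466 -0.19   0.02 ]
pad [ 0.759 -0.026  0.02 ]
tape [ 0.5   -0.496  0.02 ]
can [0.799 0.192 0.02 ]
carton [ 0.796 -0.15   0.02 ]
side (550, 500) 0.56081486 [ 0.39  -0.751  0.332]
side (640, 440) 0.5979912 [ 0.455 -0.731  0.333]
side (330, 510) 1.0075948 [ 0.408 -0.405 -0.001]
side (400, 480) 0.57184094 [ 0.327 -0.711  0.332]
side (540, 330) 0.67959785 [ 0.454 -0.629  0.334]
jigpl [ 0.5301 -0.3403  0.0123]
lock [ 0.6029 -0.2787  0.0633]
bench [0.3758 0.0154 0.0023]
handle [ 0.6196 -0.0971  0.1858]
```

```bash
cat >> h.py <<'E'
from scipy.spatial.transform import Rotation as Ro
def state():
    o=readout.get_obs(); q=np.array(o["orientation"]); M=Ro.from_quat(q[[1,2,3,0]]).as_matrix()
    z=M[:,2]; print("t",round(o["t"],2),"tcp",np.round(o["tcp_pos"],4),"x",M[:,0].round(3),"jaw ang",round(np.degrees(np.arctan2(z[1],z[0])),2),"q6",np.round(o["joint_positions"][5],2),"F",np.round(o["contact_force"],1),"grip",round(float(o["grip_width"]),3)); return o,M
E
python3 - <<'E'
from h import *
state()
S=dict(np.load("side0.npz"))
for u,v in [(297,403),(530,320),(697,458)]: print(onz(S,u/2.5+180,v/2.5+120,.333).round(3))
s=snapshot("wrist"); print(s["fx"],ray(s,0,0)[0])
E
```

```text
t 1.0 tcp [0.2782 0.615  0.2266] x [-0. -0. -1.] jaw ang -114.34 q6 -0.29 F [ 0.5  0.4 -0.3] grip 1.003
[ 0.298 -0.639  0.333]
[ 0.454 -0.617  0.333]
[ 0.474 -0.753  0.333]
309.70691628693146 [0.35431445 0.5804056  0.38431439]
```

>>> servo_tool(commands=[{"tx":0,"ty":0,"tz":20,"hand":1},{"tx":18,"ty":-44,"wz":-4.5},{"tx":18,"ty":-44,"wz":-4.5},{"tx":18,"ty":-44,"wz":-4.5},{"tx":18,"ty":-44,"wz":-4.5},{"tx":18,"ty":-44,"wz":-4.5},{"tx":18,"ty":-44,"wz":-4.5},{"tx":18,"ty":-44,"wz":-4.5},{"tx":18,"ty":-44,"wz":-4.5},{"tx":18,"ty":-44,"wz":-4.5},{"tx":18,"ty":-44,"wz":-4.5},{"tx":18,"ty":-44,"wz":-4.5},{"tx":18,"ty":-44,"wz":-4.5},{"tx":18,"ty":-44,"wz":-4.5},{"tx":18,"ty":-44,"wz":-4.5},{"tx":18,"ty":-44,"wz":-4.5},{"tx":18,"ty":-44,"wz":-4.5},{"tx":18,"ty":-44,"wz":-4.5},{"tx":18,"ty":-44,"wz":-1.2},{"hand":1}], newtons=20)

```text
invalid input
```

```bash
python3 - <<'E'
from h import *
state(); s=snapshot("wrist"); state()
np.savez("w1.npz",**{k:s[k] for k in("pixels","depth","fx","fy","cx","cy","R","t")})
print(ray(s,0,0)[0].round(3))
cv2.imwrite("pics/w1.png",cv2.resize(s["pixels"][:,:,::-1],(800,500)))
E
```

```text
t 1.05 tcp [0.2782 0.615  0.2266] x [ 0. -0. -1.] jaw ang -114.34 q6 -0.29 F [ 0.3 -0.4  0.3] grip 1.002
t 1.1 tcp [0.2782 0.615  0.2266] x [-0. -0. -1.] jaw ang -114.34 q6 -0.29 F [ 0.  -0.9 -0.4] grip 0.999
[0.354 0.58  0.384]
```

View pics/w1.png

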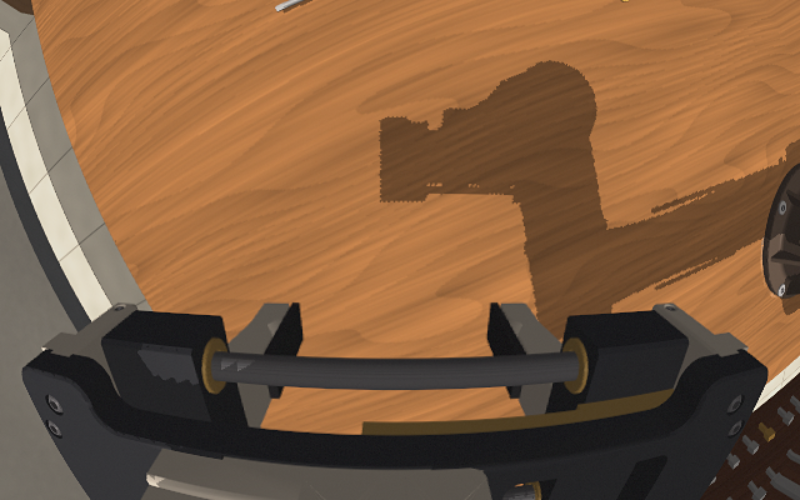

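The move was refused, so this picture shows only bare bench and the gripper. I'll resend it with every field given.

>>> servo_tool(commands=[{"wx":0,"wy":0,"wz":0,"tx":0,"ty":0,"tz":20,"hand":1},{"wx":0,"wy":0,"wz":-4.5,"tx":18,"ty":-44,"tz":0,"hand":1},{"wx":0,"wy":0,"wz":-4.5,"tx":18,"ty":-44,"tz":0,"hand":1},{"wx":0,"wy":0,"wz":-4.5,"tx":18,"ty":-44,"tz":0,"hand":1},{"wx":0,"wy":0,"wz":-4.5,"tx":18,"ty":-44,"tz":0,"hand":1},{"wx":0,"wy":0,"wz":-4.5,"tx":18,"ty":-44,"tz":0,"hand":1},{"wx":0,"wy":0,"wz":-4.5,"tx":18,"ty":-44,"tz":0,"hand":1},{"wx":0,"wy":0,"wz":-4.5,"tx":18,"ty":-44,"tz":0,"hand":1},{"wx":0,"wy":0,"wz":-4.5,"tx":18,"ty":-44,"tz":0,"hand":1},{"wx":0,"wy":0,"wz":-4.5,"tx":18,"ty":-44,"tz":0,"hand":1},{"wx":0,"wy":0,"wz":-4.5,"tx":18,"ty":-44,"tz":0,"hand":1},{"wx":0,"wy":0,"wz":-4.5,"tx":18,"ty":-44,"tz":0,"hand":1},{"wx":0,"wy":0,"wz":-4.5,"tx":18,"ty":-44,"tz":0,"hand":1},{"wx":0,"wy":0,"wz":-4.5,"tx":18,"ty":-44,"tz":0,"hand":1},{"wx":0,"wy":0,"wz":-4.5,"tx":18,"ty":-44,"tz":0,"hand":1},{"wx":0,"wy":0,"wz":-4.5,"tx":18,"ty":-44,"tz":0,"hand":1},{"wx":0,"wy":0,"wz":-4.5,"tx":18,"ty":-44,"tz":0,"hand":1},{"wx":0,"wy":0,"wz":-4.5,"tx":18,"ty":-44,"tz":0,"hand":1},{"wx":0,"wy":0,"wz":-1.2,"tx":18,"ty":-44,"tz":0,"hand":1},{"wx":0,"wy":0,"wz":0,"tx":0,"ty":0,"tz":0,"hand":1}], newtons=20)

```text
t: 3.1
tcp_pos: [0.6031, -0.1818, 0.2453]
orientation: [0.076, -0.703, 0.076, 0.703]
contact_force: [-0.4, 0.7, 0.4]
grip_width: 0.004
```

```bash
python3 - <<'E'
from h import *
state(); s=snapshot("wrist"); state()
np.savez("w1.npz",**{k:s[k] for k in("pixels","depth","fx","fy","cx","cy","R","t")})
print(ray(s,0,0)[0].round(3))
cv2.imwrite("pics/w1b.png",cv2.resize(s["pixels"][:,:,::-1],(800,500)))
E
```

```text
t 3.1 tcp [ 0.6031 -0.1818  0.2453] x [-0.001 -0.001 -1.   ] jaw ang 167.66 q6 -0.23 F [-0.4  0.7  0.4] grip 0.004
t 3.15 tcp [ 0.6024 -0.1797  0.2454] x [-0.002 -0.    -1.   ] jaw ang 167.73 q6 -0.23 F [-0.5  0.5 -0.2] grip 0.003
[ 0.584 -0.264  0.403]
```

View pics/w1b.png

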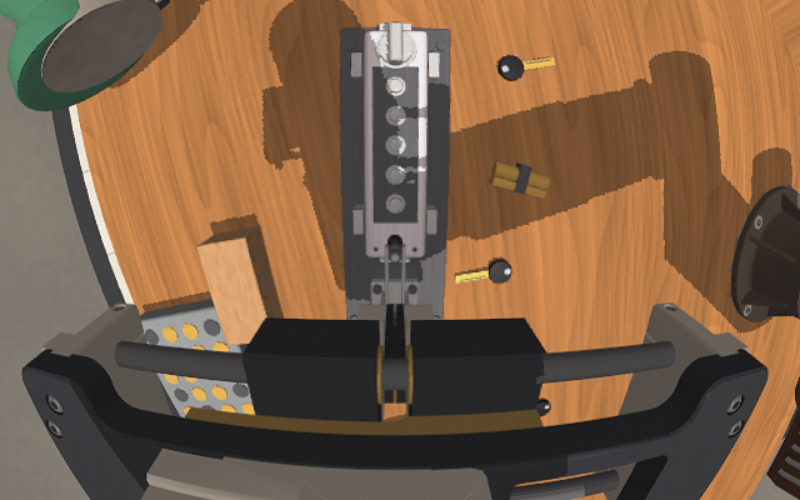

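The wrist view shows knob (397,42), buttons 5 to 1 at (396, 86/116/145/175/203), then the clamp arm below and keys at (510,68) and (500,271). I'll refine the lock pose from it.

```bash
python3 - <<'E'
from h import *
s=dict(np.load("w1.npz"))
im=s["pixels"]; g=cv2.cvtColor(im,cv2.COLOR_RGB2GRAY)
P=[]
for k,(u,v) in enumerate([(396,203),(396,175),(396,145.5),(396,116),(396,86)]):
    p=onz(s,u*.8,v*.8,.070,True)[:2]; P.append(p); print("btn",k+1,p.round(4))
P=np.array(P); ly=np.array([52,26,0,-26,-52])/1e3
A=np.polyfit(ly,P,1); print("centre",A[1].round(4),"dir",A[0].round(3),"yaw",np.degrees(np.arctan2(-A[0][0],A[0][1])))
print("resid mm",((P-(np.outer(ly,A[0])+A[1]))*1e3).round(1).tolist())
print("knob top",onz(s,397*.8,36*.8,.094,True).round(4))
print("plate L,R", [onz(s,u*.8,v*.8,.012,True).round(4).tolist() for u,v in [(342,30),(452,30),(349,270),(444,270)]])
print("case L,R", [onz(s,u*.8,v*.8,.062,True).round(4).tolist() for u,v in [(366,145),(426,145)]])
for (u,v) in [(396,130),(396,160),(370,150)]:
    d=float(s["depth"][int(v*.8),int(u*.8)]); c,r=ray(s,u*.8,v*.8,True); print("z",(c+r/ (s["R"]@r)[2]*d).round(4))
E
```

```text
btn 1 [ 0.5955 -0.2031]
btn 2 [ 0.5902 -0.2272]
btn 3 [ 0.5848 -0.2522]
btn 4 [ 0.5794 -0.277 ]
btn 5 [ 0.5738 -0.3024]
centre [ 0.5847 -0.2524] dir [0.208 0.955] yaw -12.279908292136076
resid mm [[-0.1, -0.4], [0.1, 0.3], [0.1, 0.2], [0.1, 0.2], [-0.1, -0.4]]
knob top [ 0.565  -0.3399  0.094 ]
plate L,R [[0.6117, -0.3793, 0.012], [0.5046, -0.3563, 0.012], [0.6626, -0.1319, 0.012], [0.5621, -0.1098, 0.012]]
case L,R [[0.6102, -0.258, 0.062], [0.5591, -0.2469, 0.062]]
z [ 0.5819 -0.2652  0.0623]
z [ 0.5875 -0.2394  0.0625]
z [ 0.6078 -0.2529  0.0615]
```

>>> servo_tool(commands=[{"wx":0,"wy":0,"wz":0,"tx":-5.5,"ty":-25,"tz":-30,"hand":1},{"wx":0,"wy":0,"wz":0,"tx":-5.5,"ty":-25,"tz":-30,"hand":1},{"wx":0,"wy":0,"wz":0,"tx":-5.5,"ty":-25,"tz":-30,"hand":1},{"wx":0,"wy":0,"wz":0,"tx":-5.5,"ty":-26,"tz":-30,"hand":1},{"wx":0,"wy":0,"wz":0,"tx":0,"ty":0,"tz":-25,"hand":1},{"wx":0,"wy":0,"wz":0,"tx":0,"ty":0,"tz":-20,"hand":1},{"wx":0,"wy":0,"wz":0,"tx":0,"ty":0,"tz":0,"hand":1},{"wx":0,"wy":0,"wz":0,"tx":0,"ty":0,"tz":0,"hand":1},{"wx":0,"wy":0,"wz":0,"tx":0,"ty":0,"tz":0,"hand":1}])

```text
t: 4.05
tcp_pos: [0.5813, -0.2777, 0.0833]
orientation: [-0.074, 0.704, -0.074, -0.702]
contact_force: [-0.3, 0.8, 0.2]
grip_width: 0.006
```

```bash
python3 - <<'E'
from h import *
state(); s=snapshot("wrist"); 
cv2.imwrite("pics/w2.png",cv2.resize(s["pixels"][:,:,::-1],(800,500)))
E
```

```text
t 4.05 tcp [ 0.5813 -0.2777  0.0833] x [ 0.002 -0.001 -1.   ] jaw ang 168.03 q6 -0.07 F [-0.3  0.8  0.2] grip 0.006
```

View pics/w2.png

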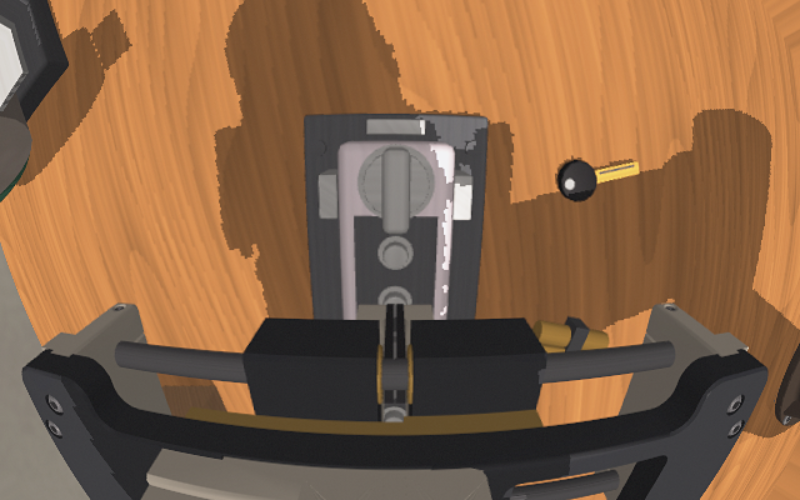

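```bash
python3 - <<'E'
from h import *
o,M=state(); s=snapshot("wrist")
for n,p in dict(tcp=o["tcp_pos"],b4=(.580,-.278,.070),b5=(.5745,-.3033,.070),kn=(.5674,-.3365,.094)).items(): print(n,proj(s,p,True)/.8)
for n,(u,v,z) in dict(b5=(395.5,250.5,.070),knobfoot=(396,184,.070)).items(): print(n,onz(s,u*.8,v*.8,z,True).round(4))
E
```

```text
t 4.1 tcp [ 0.5813 -0.2777  0.0834] x [ 0.003 -0.001 -1.   ] jaw ang 168.02 q6 -0.07 F [ 0.4 -0.6  0.5] grip 0.009
tcp [391.79754992 321.91390783]
b4 [394.57292254 308.11191796]
b5 [394.8835073 258.1720949]
kn [395.06078887 194.41412494]
b5 [ 0.5734 -0.3069  0.07  ]
knobfoot [ 0.5668 -0.3372  0.07  ]
```

>>> servo_tool(commands=[{"wx":0,"wy":0,"wz":0,"tx":-1,"ty":-1,"tz":-6,"hand":1},{"wx":0,"wy":0,"wz":0,"tx":0,"ty":0,"tz":-5,"hand":1},{"wx":0,"wy":0,"wz":0,"tx":0,"ty":0,"tz":-4,"hand":1},{"wx":0,"wy":0,"wz":0,"tx":0,"ty":0,"tz":-2.5,"hand":1},{"wx":0,"wy":0,"wz":0,"tx":0,"ty":0,"tz":0,"hand":1},{"wx":0,"wy":0,"wz":0,"tx":0,"ty":0,"tz":0,"hand":1},{"wx":0,"wy":0,"wz":0,"tx":0,"ty":0,"tz":0,"hand":1}])

```text
t: 4.85
tcp_pos: [0.5793, -0.2791, 0.0652]
orientation: [-0.074, 0.703, -0.074, -0.703]
contact_force: [-2.8, 3.6, 11.1]
grip_width: 0.006
```

>>> servo_tool(commands=[{"wx":0,"wy":0,"wz":0,"tx":0,"ty":0,"tz":8,"hand":1},{"wx":0,"wy":0,"wz":0,"tx":0,"ty":0,"tz":12,"hand":1},{"wx":0,"wy":0,"wz":0,"tx":3.5,"ty":17,"tz":0,"hand":1},{"wx":0,"wy":0,"wz":0,"tx":4,"ty":17,"tz":0,"hand":1},{"wx":0,"wy":0,"wz":0,"tx":3.5,"ty":17,"tz":0,"hand":1},{"wx":0,"wy":0,"wz":0,"tx":0,"ty":0,"tz":0,"hand":1},{"wx":0,"wy":0,"wz":0,"tx":0,"ty":0,"tz":0,"hand":1},{"wx":0,"wy":0,"wz":0,"tx":0,"ty":0,"tz":-10,"hand":1},{"wx":0,"wy":0,"wz":0,"tx":0,"ty":0,"tz":-5,"hand":1},{"wx":0,"wy":0,"wz":0,"tx":0,"ty":0,"tz":-3,"hand":1},{"wx":0,"wy":0,"wz":0,"tx":0,"ty":0,"tz":-1.7,"hand":1},{"wx":0,"wy":0,"wz":0,"tx":0,"ty":0,"tz":0,"hand":1},{"wx":0,"wy":0,"wz":0,"tx":0,"ty":0,"tz":0,"hand":1},{"wx":0,"wy":0,"wz":0,"tx":0,"ty":0,"tz":0,"hand":1}])

```text
t: 6.25
tcp_pos: [0.59, -0.228, 0.0652]
orientation: [0.074, -0.703, 0.074, 0.703]
contact_force: [-4.1, 4.5, 9.7]
grip_width: 0.002
```

>>> servo_tool(commands=[{"wx":0,"wy":0,"wz":0,"tx":0,"ty":0,"tz":8,"hand":1},{"wx":0,"wy":0,"wz":0,"tx":0,"ty":0,"tz":12,"hand":1},{"wx":0,"wy":0,"wz":0,"tx":-4,"ty":-19,"tz":0,"hand":1},{"wx":0,"wy":0,"wz":0,"tx":-4,"ty":-19,"tz":0,"hand":1},{"wx":0,"wy":0,"wz":0,"tx":-4,"ty":-19,"tz":0,"hand":1},{"wx":0,"wy":0,"wz":0,"tx":-4,"ty":-19,"tz":0,"hand":1},{"wx":0,"wy":0,"wz":0,"tx":0,"ty":0,"tz":0,"hand":1},{"wx":0,"wy":0,"wz":0,"tx":0,"ty":0,"tz":0,"hand":1},{"wx":0,"wy":0,"wz":0,"tx":0,"ty":0,"tz":-10,"hand":1},{"wx":0,"wy":0,"wz":0,"tx":0,"ty":0,"tz":-5,"hand":1},{"wx":0,"wy":0,"wz":0,"tx":0,"ty":0,"tz":-3,"hand":1},{"wx":0,"wy":0,"wz":0,"tx":0,"ty":0,"tz":-1.9,"hand":1},{"wx":0,"wy":0,"wz":0,"tx":0,"ty":0,"tz":0,"hand":1},{"wx":0,"wy":0,"wz":0,"tx":0,"ty":0,"tz":0,"hand":1},{"wx":0,"wy":0,"wz":0,"tx":0,"ty":0,"tz":0,"hand":1}])

```text
t: 7.75
tcp_pos: [0.5742, -0.3034, 0.0652]
orientation: [0.074, -0.703, 0.074, 0.703]
contact_force: [-3.4, 2.5, 8.1]
grip_width: 0.001
```

>>> servo_tool(commands=[{"wx":0,"wy":0,"wz":0,"tx":0,"ty":0,"tz":8,"hand":1},{"wx":0,"wy":0,"wz":0,"tx":0,"ty":0,"tz":12,"hand":1},{"wx":0,"wy":0,"wz":0,"tx":3.5,"ty":17,"tz":0,"hand":1},{"wx":0,"wy":0,"wz":0,"tx":4,"ty":17,"tz":0,"hand":1},{"wx":0,"wy":0,"wz":0,"tx":3.5,"ty":17,"tz":0,"hand":1},{"wx":0,"wy":0,"wz":0,"tx":0,"ty":0,"tz":0,"hand":1},{"wx":0,"wy":0,"wz":0,"tx":0,"ty":0,"tz":0,"hand":1},{"wx":0,"wy":0,"wz":0,"tx":0,"ty":0,"tz":-10,"hand":1},{"wx":0,"wy":0,"wz":0,"tx":0,"ty":0,"tz":-5,"hand":1},{"wx":0,"wy":0,"wz":0,"tx":0,"ty":0,"tz":-3,"hand":1},{"wx":0,"wy":0,"wz":0,"tx":0,"ty":0,"tz":-2,"hand":1},{"wx":0,"wy":0,"wz":0,"tx":0,"ty":0,"tz":0,"hand":1},{"wx":0,"wy":0,"wz":0,"tx":0,"ty":0,"tz":0,"hand":1},{"wx":0,"wy":0,"wz":0,"tx":0,"ty":0,"tz":0,"hand":1}])

```text
t: 9.15
tcp_pos: [0.5849, -0.253, 0.0652]
orientation: [0.074, -0.703, 0.074, 0.703]
contact_force: [-3.7, 4.3, 9.2]
grip_width: 0.001
```

>>> servo_tool(commands=[{"wx":0,"wy":0,"wz":0,"tx":0,"ty":0,"tz":10,"hand":1},{"wx":0,"wy":0,"wz":0,"tx":0,"ty":0,"tz":25,"hand":1},{"wx":0,"wy":0,"wz":0,"tx":0,"ty":0,"tz":30,"hand":0},{"wx":0,"wy":0,"wz":0,"tx":-6,"ty":-28,"tz":0,"hand":0},{"wx":0,"wy":0,"wz":0,"tx":-6,"ty":-28,"tz":0,"hand":0},{"wx":0,"wy":0,"wz":0,"tx":-6,"ty":-28,"tz":0,"hand":0},{"wx":0,"wy":0,"wz":0,"tx":0,"ty":0,"tz":0,"hand":0},{"wx":0,"wy":0,"wz":0,"tx":0,"ty":0,"tz":0,"hand":0},{"wx":0,"wy":0,"wz":0,"tx":0,"ty":0,"tz":0,"hand":0}])

```text
t: 10.05
tcp_pos: [0.5671, -0.3368, 0.1294]
orientation: [0.074, -0.703, 0.074, 0.703]
contact_force: [0.3, 0.1, -0.1]
grip_width: 0.493
```

```bash
python3 - <<'E'
from h import *
o,M=state(); s=snapshot("wrist")
cv2.imwrite("pics/w3.png",cv2.resize(s["pixels"][:,:,::-1],(800,500)))
print([proj(s,p,True)/.8 for p in (o["tcp_pos"],(.567,-.3365,.094))])
E
```

```text
t 10.05 tcp [ 0.5671 -0.3368  0.1294] x [-0.  0. -1.] jaw ang 167.95 q6 0.03 F [ 0.3  0.1 -0.1] grip 0.493
[array([391.81294219, 321.87824725]), array([392.38220609, 291.68859369])]
```

View pics/w3.png

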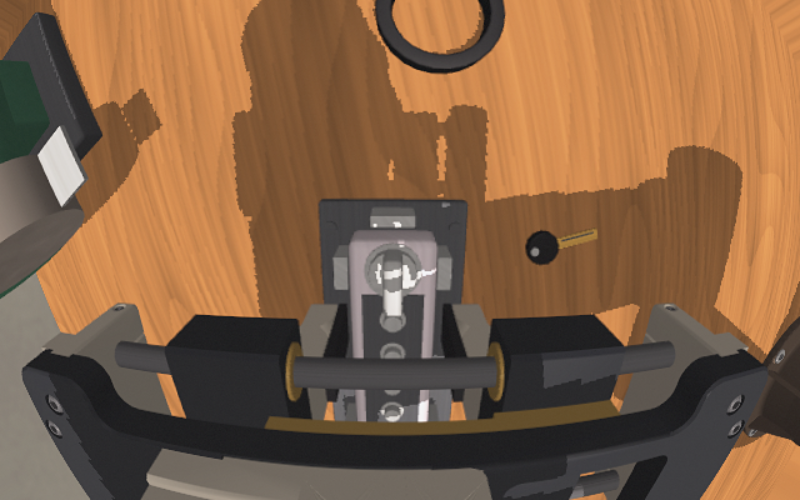

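The knob bar runs from (393,262) to (393,316) and is centred between the open fingers. Going down, then gripping.

>>> servo_tool(commands=[{"wx":0,"wy":0,"wz":0,"tx":0,"ty":0,"tz":-20,"hand":0},{"wx":0,"wy":0,"wz":0,"tx":0,"ty":0,"tz":-20,"hand":0},{"wx":0,"wy":0,"wz":0,"tx":0,"ty":0,"tz":-13,"hand":0},{"wx":0,"wy":0,"wz":0,"tx":0,"ty":0,"tz":0,"hand":0},{"wx":0,"wy":0,"wz":0,"tx":0,"ty":0,"tz":0,"hand":1},{"wx":0,"wy":0,"wz":0,"tx":0,"ty":0,"tz":0,"hand":1},{"wx":0,"wy":0,"wz":0,"tx":0,"ty":0,"tz":0,"hand":1},{"wx":0,"wy":0,"wz":0,"tx":0,"ty":0,"tz":0,"hand":1},{"wx":0,"wy":0,"wz":0,"tx":0,"ty":0,"tz":0,"hand":1},{"wx":0,"wy":0,"wz":0,"tx":0,"ty":0,"tz":0,"hand":1}], newtons=20)

```text
t: 11.1
tcp_pos: [0.5678, -0.3373, 0.077]
orientation: [-0.074, 0.704, -0.074, -0.703]
contact_force: [0.9, -0.9, 1.4]
grip_width: 0.124
```

>>> servo_tool(commands=[{"wx":0,"wy":0,"wz":-6,"tx":0,"ty":0,"tz":0,"hand":1},{"wx":0,"wy":0,"wz":-6,"tx":0,"ty":0,"tz":0,"hand":1},{"wx":0,"wy":0,"wz":-6,"tx":0,"ty":0,"tz":0,"hand":1},{"wx":0,"wy":0,"wz":-6,"tx":0,"ty":0,"tz":0,"hand":1},{"wx":0,"wy":0,"wz":-6,"tx":0,"ty":0,"tz":0,"hand":1},{"wx":0,"wy":0,"wz":-6,"tx":0,"ty":0,"tz":0,"hand":1},{"wx":0,"wy":0,"wz":-6,"tx":0,"ty":0,"tz":0,"hand":1},{"wx":0,"wy":0,"wz":-6,"tx":0,"ty":0,"tz":0,"hand":1},{"wx":0,"wy":0,"wz":-6,"tx":0,"ty":0,"tz":0,"hand":1},{"wx":0,"wy":0,"wz":-6,"tx":0,"ty":0,"tz":0,"hand":1},{"wx":0,"wy":0,"wz":-2,"tx":0,"ty":0,"tz":0,"hand":1},{"wx":0,"wy":0,"wz":0,"tx":0,"ty":0,"tz":0,"hand":1},{"wx":0,"wy":0,"wz":0,"tx":0,"ty":0,"tz":0,"hand":1},{"wx":0,"wy":0,"wz":0,"tx":0,"ty":0,"tz":0,"hand":1}])

```text
t: 12.5
tcp_pos: [0.5679, -0.3373, 0.077]
orientation: [-0.425, 0.565, -0.425, -0.564]
contact_force: [2.5, -0.6, 2.6]
grip_width: 0.125
```

```bash
python3 - <<'E'
from h import *
o,M=state(); print(np.round(o["moment"],3)); s=snapshot("wrist")
cv2.imwrite("pics/w4.png",cv2.resize(s["pixels"][150:400,150:490,::-1],(800,588)))
E
```

```text
t 12.5 tcp [ 0.5679 -0.3373  0.077 ] x [ 0.001 -0.001 -1.   ] jaw ang 106.03 q6 -1.05 F [ 2.5 -0.6  2.6] grip 0.125
[-0.294 -1.108  0.083]
```

View pics/w4.png

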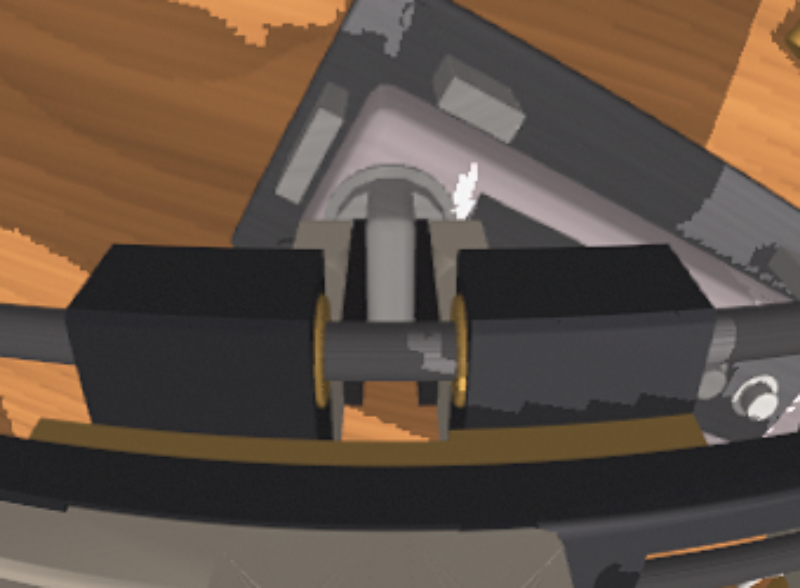

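The knob bar stays aligned between the fingers, turned 62° from the lock axis, and the reaction moment of 0.083 N m equals the spring's maximum. Turning it back and releasing.

>>> servo_tool(commands=[{"wx":0,"wy":0,"wz":6,"tx":0,"ty":0,"tz":0,"hand":1},{"wx":0,"wy":0,"wz":6,"tx":0,"ty":0,"tz":0,"hand":1},{"wx":0,"wy":0,"wz":6,"tx":0,"ty":0,"tz":0,"hand":1},{"wx":0,"wy":0,"wz":6,"tx":0,"ty":0,"tz":0,"hand":1},{"wx":0,"wy":0,"wz":6,"tx":0,"ty":0,"tz":0,"hand":1},{"wx":0,"wy":0,"wz":6,"tx":0,"ty":0,"tz":0,"hand":1},{"wx":0,"wy":0,"wz":6,"tx":0,"ty":0,"tz":0,"hand":1},{"wx":0,"wy":0,"wz":6,"tx":0,"ty":0,"tz":0,"hand":1},{"wx":0,"wy":0,"wz":6,"tx":0,"ty":0,"tz":0,"hand":1},{"wx":0,"wy":0,"wz":6,"tx":0,"ty":0,"tz":0,"hand":1},{"wx":0,"wy":0,"wz":1,"tx":0,"ty":0,"tz":0,"hand":0},{"wx":0,"wy":0,"wz":0,"tx":0,"ty":0,"tz":0,"hand":0},{"wx":0,"wy":0,"wz":0,"tx":0,"ty":0,"tz":0,"hand":0},{"wx":0,"wy":0,"wz":0,"tx":0,"ty":0,"tz":0,"hand":0},{"wx":0,"wy":0,"wz":0,"tx":0,"ty":0,"tz":30,"hand":0},{"wx":0,"wy":0,"wz":0,"tx":0,"ty":0,"tz":40,"hand":1},{"wx":0,"wy":0,"wz":0,"tx":0,"ty":0,"tz":40,"hand":1},{"wx":0,"wy":0,"wz":0,"tx":0,"ty":0,"tz":0,"hand":1}])

```text
t: 14.35
tcp_pos: [0.57, -0.3385, 0.1931]
orientation: [-0.079, 0.706, -0.081, -0.699]
contact_force: [1.0, -0.7, 0.3]
grip_width: 0.288
```

```bash
python3 - <<'E'
from h import *
state()
D=np.array([.211,.977]); O=np.array([.5855,-.2525])+.040*D   # jig origin
print("origin",O)
for th in [-.04,.15,.35,.55,.75,.95,1.1,1.16]:
    r=.085; y=.121+r*np.sin(th)-.009*np.cos(th)-.0095; z=.072+r*np.cos(th)+.009*np.sin(th)
    print(th,"jig y z",round(y,4),round(z,4),"world",(O+y*D).round(4))
E
```

```text
t 14.35 tcp [ 0.57   -0.3385  0.1931] x [ 0.009 -0.004 -1.   ] jaw ang 166.96 q6 0.01 F [ 1.  -0.7  0.3] grip 0.288
origin [ 0.59394 -0.21342]
-0.04 jig y z 0.0991 0.1566 world [ 0.6149 -0.1166]
0.15 jig y z 0.1153 0.1574 world [ 0.6183 -0.1008]
0.35 jig y z 0.1322 0.1549 world [ 0.6218 -0.0843]
0.55 jig y z 0.1483 0.1492 world [ 0.6252 -0.0686]
0.75 jig y z 0.1629 0.1403 world [ 0.6283 -0.0543]
0.95 jig y z 0.1754 0.1288 world [ 0.631 -0.042]
1.1 jig y z 0.1832 0.1186 world [ 0.6326 -0.0345]
1.16 jig y z 0.1858 0.1142 world [ 0.6332 -0.0319]
```

>>> servo_tool(commands=[{"wx":0,"wy":0,"wz":1,"tx":6.5,"ty":33,"tz":0,"hand":1},{"wx":0,"wy":0,"wz":0,"tx":6.5,"ty":33,"tz":0,"hand":1},{"wx":0,"wy":0,"wz":0,"tx":6.5,"ty":33,"tz":0,"hand":1},{"wx":0,"wy":0,"wz":0,"tx":6.5,"ty":33,"tz":0,"hand":1},{"wx":0,"wy":0,"wz":0,"tx":7,"ty":33,"tz":0,"hand":1},{"wx":0,"wy":0,"wz":0,"tx":7,"ty":33,"tz":0,"hand":1},{"wx":0,"wy":0,"wz":0,"tx":0,"ty":0,"tz":-20,"hand":1},{"wx":0,"wy":0,"wz":0,"tx":0,"ty":0,"tz":-22,"hand":1},{"wx":0,"wy":0,"wz":0,"tx":0,"ty":0,"tz":0,"hand":1},{"wx":0,"wy":0,"wz":0,"tx":0,"ty":0,"tz":0,"hand":1}])

```text
t: 15.35
tcp_pos: [0.607, -0.1392, 0.1445]
orientation: [0.074, -0.703, 0.074, 0.704]
contact_force: [0.9, -0.1, -0.4]
grip_width: 0.004
```

```bash
python3 - <<'E'
from h import *
o,M=state(); s=snapshot("wrist"); print("knob",[(np.round(np.array(b["at"])),b["score"]) for b in spotter.boxes_of(s,"knob")][:2])
S=snapshot("side")
a=cv2.resize(s["pixels"][:,:,::-1],(800,500))[:300]; b=cv2.resize(S["pixels"][120:260,240:440,::-1],(800,560))
b=b[:300,:]; cv2.imwrite("pics/c5.png",np.vstack([a,b]))
E
```

```text
t 15.35 tcp [ 0.607  -0.1392  0.1445] x [-0.001 -0.    -1.   ] jaw ang 167.94 q6 -0.3 F [ 0.9 -0.1 -0.4] grip 0.004
knob [(array([  3., 437.]), 0.21)]
```

View pics/c5.png

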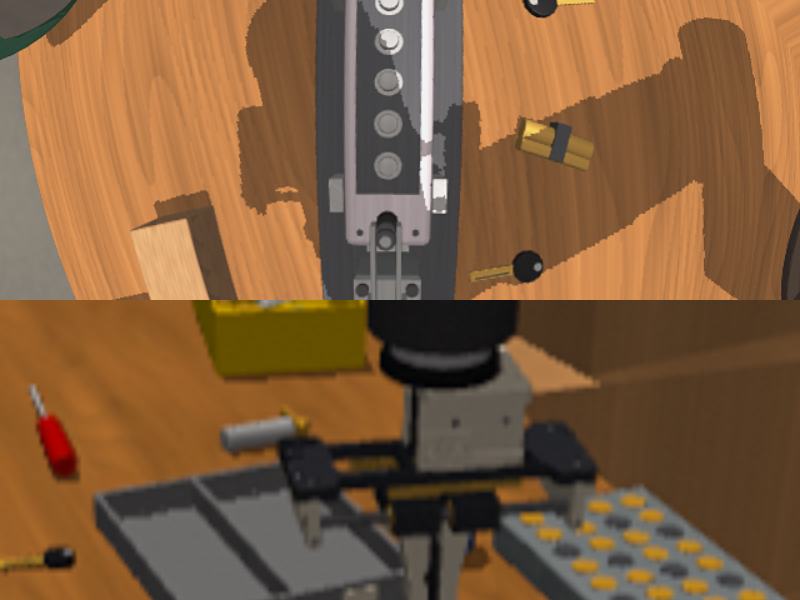

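>>> servo_tool(commands=[{"wx":0,"wy":0,"wz":0,"tx":5.5,"ty":11.5,"tz":4,"hand":1},{"wx":0,"wy":0,"wz":0,"tx":2.6,"ty":12,"tz":3.5,"hand":1},{"wx":0,"wy":0,"wz":0,"tx":1.8,"ty":8.3,"tz":0.5,"hand":1},{"wx":0,"wy":0,"wz":0,"tx":1.8,"ty":8.3,"tz":0.5,"hand":1},{"wx":0,"wy":0,"wz":0,"tx":1.8,"ty":8.3,"tz":-1.5,"hand":1},{"wx":0,"wy":0,"wz":0,"tx":1.8,"ty":8.3,"tz":-1.5,"hand":1},{"wx":0,"wy":0,"wz":0,"tx":1.7,"ty":7.8,"tz":-3,"hand":1},{"wx":0,"wy":0,"wz":0,"tx":1.7,"ty":7.8,"tz":-3,"hand":1},{"wx":0,"wy":0,"wz":0,"tx":1.6,"ty":7.3,"tz":-4.5,"hand":1},{"wx":0,"wy":0,"wz":0,"tx":1.6,"ty":7.3,"tz":-4.5,"hand":1},{"wx":0,"wy":0,"wz":0,"tx":1.3,"ty":5.9,"tz":-6,"hand":1},{"wx":0,"wy":0,"wz":0,"tx":1.3,"ty":5.9,"tz":-6,"hand":1},{"wx":0,"wy":0,"wz":0,"tx":1,"ty":4.4,"tz":-5,"hand":1},{"wx":0,"wy":0,"wz":0,"tx":1,"ty":4.4,"tz":-5,"hand":1},{"wx":0,"wy":0,"wz":0,"tx":0,"ty":0,"tz":0,"hand":1},{"wx":0,"wy":0,"wz":0,"tx":0,"ty":0,"tz":0,"hand":1},{"wx":0,"wy":0,"wz":0,"tx":0,"ty":0,"tz":0,"hand":1}])

```text
t: 17.2
tcp_pos: [0.6331, -0.0343, 0.1152]
orientation: [0.073, -0.703, 0.075, 0.703]
contact_force: [-7.6, -10.9, 16.8]
grip_width: 0.001
```

```bash
python3 - <<'E'
from h import *
o,M=state(); S=snapshot("side")
b=cv2.resize(S["pixels"][130:270,260:440,::-1],(771,600)); cv2.imwrite("pics/c6.png",b)
E
```

```text
t 17.2 tcp [ 0.6331 -0.0343  0.1152] x [-0.001 -0.004 -1.   ] jaw ang 167.97 q6 -0.47 F [ -7.6 -10.9  16.8] grip 0.001
```

View pics/c6.png

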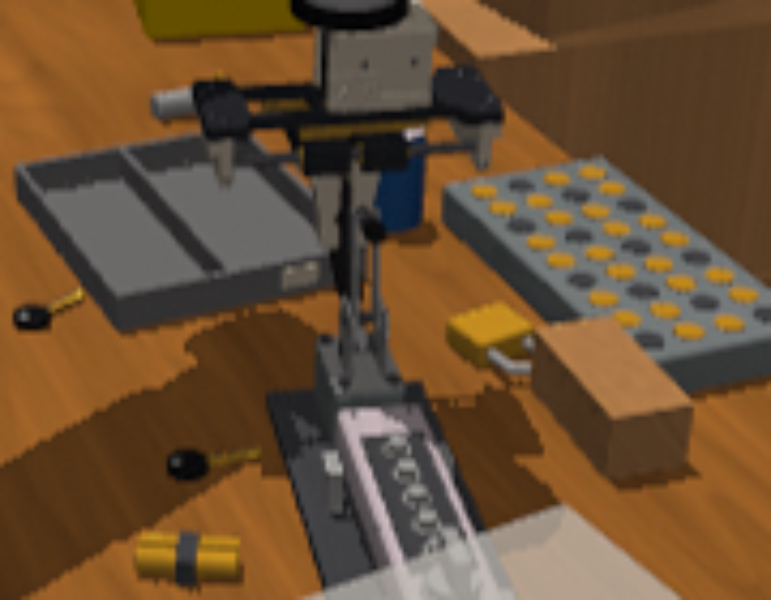

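The clamp arm is upright and the force shows the handle at its stop. Backing off and moving above the lock.

>>> servo_tool(commands=[{"wx":0,"wy":0,"wz":0,"tx":0,"ty":0,"tz":20,"hand":1},{"wx":0,"wy":0,"wz":0,"tx":0,"ty":0,"tz":50,"hand":1},{"wx":0,"wy":0,"wz":0,"tx":0,"ty":0,"tz":50,"hand":1},{"wx":0,"wy":0,"wz":0,"tx":-8,"ty":-36.5,"tz":0,"hand":1},{"wx":0,"wy":0,"wz":0,"tx":-8,"ty":-36.5,"tz":0,"hand":1},{"wx":0,"wy":0,"wz":0,"tx":-8,"ty":-36.5,"tz":0,"hand":-1},{"wx":0,"wy":0,"wz":0,"tx":-8,"ty":-36.5,"tz":0,"hand":-1},{"wx":0,"wy":0,"wz":0,"tx":-8,"ty":-36,"tz":0,"hand":-1},{"wx":0,"wy":0,"wz":0,"tx":-7.5,"ty":-36,"tz":0,"hand":-1},{"wx":0,"wy":0,"wz":0,"tx":0,"ty":0,"tz":-50,"hand":-1},{"wx":0,"wy":0,"wz":0,"tx":0,"ty":0,"tz":-50,"hand":-1},{"wx":0,"wy":0,"wz":0,"tx":0,"ty":0,"tz":0,"hand":-1},{"wx":0,"wy":0,"wz":0,"tx":0,"ty":0,"tz":0,"hand":-1},{"wx":0,"wy":0,"wz":0,"tx":0,"ty":0,"tz":0,"hand":-1}])

```text
t: 18.65
tcp_pos: [0.5883, -0.2497, 0.1359]
orientation: [-0.073, 0.705, -0.074, -0.702]
contact_force: [-0.2, 0.5, -0.1]
grip_width: 0.76
```

```bash
python3 - <<'E'
from h import *
o,M=state(); S=snapshot("side"); s=snapshot("wrist")
b=cv2.resize(S["pixels"][140:240,270:430,::-1],(480,300)); 
a=cv2.resize(s["pixels"][:,:,::-1],(800,500))[150:450]
c=np.zeros((600,800,3),np.uint8); c[:300,:480]=b; c[300:]=a; cv2.imwrite("pics/c7.png",c)
T=np.array(o["tcp_pos"]); 
E
```

```text
t 18.65 tcp [ 0.5883 -0.2497  0.1359] x [ 0.004 -0.001 -1.   ] jaw ang 168.03 q6 -0.11 F [-0.2  0.5 -0.1] grip 0.76
```

View pics/c7.png

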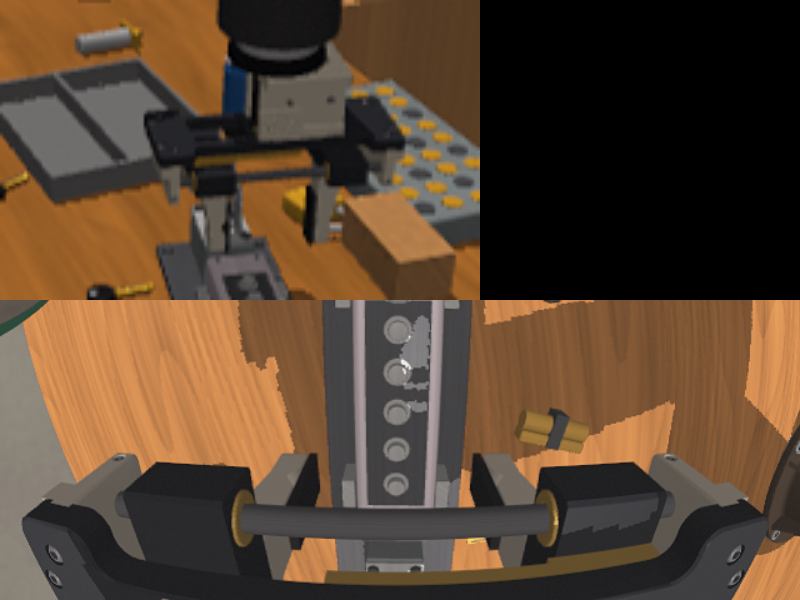

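```bash
python3 - <<'E'
from h import *
o,M=state(); s=snapshot("wrist")
for n,y in zip((1,2,3,4,5),(52,26,0,-26,-52)):
    p=np.append(np.array([.5855,-.2525])+y/1e3*np.array([.211,.977]),.07); print(n,(proj(s,p,True)/.8+[0,150]).round(1))
E
```

```text
t 18.75 tcp [ 0.588  -0.2495  0.1359] x [ 0.004 -0.001 -1.   ] jaw ang 168.02 q6 -0.11 F [-0.9 -0.4  0.5] grip 0.857
1 [395.5 489.3]
2 [395.7 454.3]
3 [395.9 416.1]
4 [396.1 375. ]
5 [396.4 331.6]
```

>>> servo_tool(commands=[{"wx":0,"wy":0,"wz":0,"tx":0,"ty":0,"tz":-20,"hand":-1},{"wx":0,"wy":0,"wz":0,"tx":0,"ty":0,"tz":-20,"hand":-1},{"wx":0,"wy":0,"wz":0,"tx":0,"ty":0,"tz":-20,"hand":-1},{"wx":0,"wy":0,"wz":0,"tx":0,"ty":0,"tz":-20,"hand":-1},{"wx":0,"wy":0,"wz":0,"tx":0,"ty":0,"tz":-8,"hand":-1},{"wx":0,"wy":0,"wz":0,"tx":0,"ty":0,"tz":0,"hand":-1},{"wx":0,"wy":0,"wz":0,"tx":0,"ty":0,"tz":0,"hand":-1}])

```text
t: 19.5
tcp_pos: [0.587, -0.2497, 0.0462]
orientation: [-0.074, 0.704, -0.074, -0.703]
contact_force: [-0.2, -0.7, 0.1]
grip_width: 0.999
```

>>> servo_tool(commands=[{"wx":0,"wy":0,"wz":0,"tx":-1,"ty":-2,"tz":0,"hand":1},{"wx":0,"wy":0,"wz":0,"tx":0,"ty":0,"tz":0,"hand":1},{"wx":0,"wy":0,"wz":0,"tx":0,"ty":0,"tz":0,"hand":1},{"wx":0,"wy":0,"wz":0,"tx":0,"ty":0,"tz":0,"hand":1},{"wx":0,"wy":0,"wz":0,"tx":0,"ty":0,"tz":0,"hand":1},{"wx":0,"wy":0,"wz":0,"tx":0,"ty":0,"tz":0,"hand":1},{"wx":0,"wy":0,"wz":0,"tx":0,"ty":0,"tz":0,"hand":1}], newtons=45)

```text
t: 20.2
tcp_pos: [0.586, -0.2516, 0.0454]
orientation: [-0.074, 0.704, -0.074, -0.703]
contact_force: [2.8, -0.6, 2.1]
grip_width: 0.633
```

>>> servo_tool(commands=[{"wx":0,"wy":0,"wz":0,"tx":0,"ty":0,"tz":5,"hand":1},{"wx":0,"wy":0,"wz":0,"tx":0,"ty":0,"tz":10,"hand":1},{"wx":0,"wy":0,"wz":0,"tx":0,"ty":0,"tz":20,"hand":1},{"wx":0,"wy":0,"wz":0,"tx":0,"ty":0,"tz":30,"hand":1},{"wx":0,"wy":0,"wz":0,"tx":0,"ty":0,"tz":40,"hand":1},{"wx":0,"wy":0,"wz":0,"tx":0,"ty":0,"tz":40,"hand":1},{"wx":0,"wy":0,"wz":0,"tx":0,"ty":0,"tz":30,"hand":1},{"wx":0,"wy":0,"wz":0,"tx":0,"ty":0,"tz":15,"hand":1},{"wx":0,"wy":0,"wz":0,"tx":0,"ty":0,"tz":0,"hand":1},{"wx":0,"wy":0,"wz":0,"tx":0,"ty":0,"tz":0,"hand":1}])

```text
t: 21.2
tcp_pos: [0.5839, -0.251, 0.2335]
orientation: [0.075, -0.702, 0.074, 0.704]
contact_force: [-1.1, -0.5, -7.3]
grip_width: 0.632
```

>>> servo_tool(commands=[{"wx":0,"wy":0,"wz":0,"tx":3,"ty":17,"tz":0,"hand":1},{"wx":0,"wy":0,"wz":1.2,"tx":5,"ty":30,"tz":0,"hand":1},{"wx":0,"wy":0,"wz":1.2,"tx":6,"ty":40,"tz":0,"hand":1},{"wx":0,"wy":0,"wz":1.2,"tx":6,"ty":40,"tz":0,"hand":1},{"wx":0,"wy":0,"wz":1.2,"tx":6,"ty":40,"tz":0,"hand":1},{"wx":0,"wy":0,"wz":1.2,"tx":6,"ty":40,"tz":0,"hand":1},{"wx":0,"wy":0,"wz":1.2,"tx":6,"ty":40,"tz":0,"hand":1},{"wx":0,"wy":0,"wz":1.2,"tx":6,"ty":40,"tz":0,"hand":1},{"wx":0,"wy":0,"wz":1.2,"tx":6,"ty":40,"tz":0,"hand":1},{"wx":0,"wy":0,"wz":1.2,"tx":6,"ty":40,"tz":0,"hand":1},{"wx":0,"wy":0,"wz":1.2,"tx":5,"ty":40,"tz":0,"hand":1},{"wx":0,"wy":0,"wz":1.2,"tx":5,"ty":30,"tz":-30,"hand":1},{"wx":0,"wy":0,"wz":0.7,"tx":3,"ty":30,"tz":-30,"hand":1},{"wx":0,"wy":0,"wz":0,"tx":0,"ty":0,"tz":-40,"hand":1},{"wx":0,"wy":0,"wz":0,"tx":0,"ty":0,"tz":-30,"hand":1},{"wx":0,"wy":0,"wz":0,"tx":0,"ty":0,"tz":0,"hand":1},{"wx":0,"wy":0,"wz":0,"tx":0,"ty":0,"tz":0,"hand":1},{"wx":0,"wy":0,"wz":0,"tx":0,"ty":0,"tz":0,"hand":1}])

```text
t: 23.0
tcp_pos: [0.6553, 0.2159, 0.1068]
orientation: [0.011, 0.708, 0.012, -0.706]
contact_force: [-0.0, 0.5, -5.5]
grip_width: 0.637
```

```bash
python3 - <<'E'
from h import *
o,M=state(); s=snapshot("wrist")
np.savez("w8.npz",**{k:s[k] for k in("pixels","depth","fx","fy","cx","cy","R","t")})
cv2.imwrite("pics/w8.png",cv2.resize(s["pixels"][:,:,::-1],(800,500)))
E
```

```text
t 23.0 tcp [0.6553 0.2159 0.1068] x [ 0.002  0.001 -1.   ] jaw ang -178.13 q6 -0.57 F [-0.   0.5 -5.5] grip 0.637
```

View pics/w8.png

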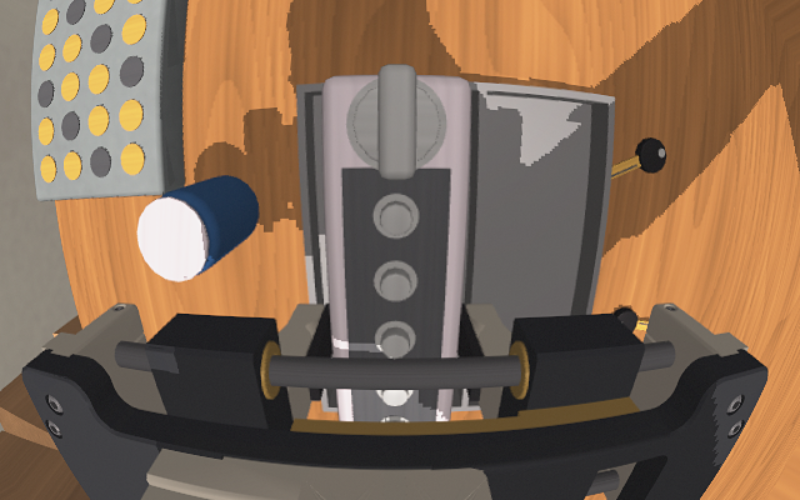

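The knob and buttons point up and the lock hangs straight between the fingers. The tray's near corners are at (298,86) and (614,97). I'll measure the tray from these and from its walls.

```bash
python3 - <<'E'
from h import *
s=dict(np.load("w8.npz"))
w=lambda u,v,z=.03: onz(s,u*.8,v*.8,z,True)[:2]
L,R=w(298,86),w(614,97); print("corners -y",L.round(4),R.round(4),"width",np.linalg.norm(L-R),"yaw",np.degrees(np.arctan2((L-R)[1],(L-R)[0])))
x=(L-R)/np.linalg.norm(L-R); y=np.array([-x[1],x[0]]); O=(L+R)/2+.12*y
print("tray origin",O,"wide",(O+.045*x).round(4),"narrow",(O-.055*x).round(4))
# edge along +x outer wall & -x outer wall
for u,v in [(299,120),(303,240),(611,150),(601,240)]: 
    p=w(u,v); print((u,v),"tray x,y mm",((p-O)@x*1e3).round(1),((p-O)@y*1e3).round(1))
g=cv2.cvtColor(s["pixels"],cv2.COLOR_RGB2GRAY)
for v in (150,200,240): print(v,[(int(u/.8),int(g[int(v*.8),u])) for u in range(235,262)])
for v in (200,240): print(v,[(int(u/.8),int(g[int(v*.8),u])) for u in range(365,385)])
E
```

```text
corners -y [0.7162 0.1039] [0.5134 0.0947] width 0.20300148412189353 yaw 2.6011651462963408
tray origin [0.60938542 0.21920049] wide [0.6543 0.2212] narrow [0.5544 0.2167]
(299, 120) tray x,y mm 101.4 -98.8
(303, 240) tray x,y mm 103.3 -22.8
(611, 150) tray x,y mm -100.5 -83.9
(601, 240) tray x,y mm -99.3 -21.3
150 [(293, 98), (295, 99), (296, 99), (297, 99), (298, 99), (300, 102), (301, 101), (302, 103), (303, 103), (305, 95), (306, 71), (307, 58), (308, 59), (310, 60), (311, 59), (312, 60), (313, 79), (315, 100), (316, 103), (317, 101), (318, 103), (320, 103), (321, 102), (322, 102), (323, 131), (325, 136), (326, 141)]
200 [(293, 97), (295, 99), (296, 98), (297, 97), (298, 96), (300, 98), (301, 99), (302, 100), (303, 101), (305, 101), (306, 101), (307, 90), (308, 71), (310, 60), (311, 60), (312, 61), (313, 59), (315, 59), (316, 85), (317, 97), (318, 101), (320, 100), (321, 101), (322, 98), (323, 104), (325, 126), (326, 138)]
240 [(293, 169), (295, 167), (296, 160), (297, 158), (298, 158), (300, 155), (301, 155), (302, 139), (303, 114), (305, 97), (306, 101), (307, 100), (308, 99), (310, 88), (311, 72), (312, 58), (313, 61), (315, 60), (316, 61), (317, 56), (318, 164), (320, 188), (321, 185), (322, 184), (323, 187), (325, 125), (326, 123)]
200 [(456, 173), (457, 171), (458, 168), (460, 164), (461, 158), (462, 155), (463, 151), (465, 147), (466, 130), (467, 102), (468, 76), (470, 61), (471, 56), (472, 58), (473, 57), (475, 56), (476, 85), (477, 100), (478, 103), (480, 102)]
240 [(456, 168), (457, 164), (458, 159), (460, 155), (461, 152), (462, 150), (463, 142), (465, 106), (466, 92), (467, 70), (468, 55), (470, 57), (471, 57), (472, 56), (473, 64), (475, 94), (476, 101), (477, 101), (478, 100), (480, 101)]
```

```bash
python3 - <<'E'
from h import *
s=dict(np.load("w8.npz"))
w=lambda u,v,z=.03: onz(s,u*.8,v*.8,z,True)[:2]
pts=[w(305.5,150),w(308,200),w(311,240)]; print("+x inner",np.round(pts,4).tolist())
po=[w(302.5,240)]; print("+x outer",np.round(po,4).tolist())
print("-x outer",[w(u,v).round(4).tolist() for u,v in [(611,150),(601,240)]])
print("lock sides top z.123 (bottom+32)",[w(u,200,.123).round(4).tolist() for u in (324.5,466)])
E
```

```text
+x inner [[0.711, 0.1437], [0.7096, 0.1749], [0.7083, 0.2009]]
+x outer [[0.7139, 0.2011]]
-x outer [[0.5128, 0.1308], [0.5111, 0.1934]]
lock sides top z.123 (bottom+32) [[0.6823, 0.1576], [0.6294, 0.1559]]
```

>>> servo_tool(commands=[{"wx":0,"wy":0,"wz":0,"tx":0.5,"ty":1,"tz":-25,"hand":1},{"wx":0,"wy":0,"wz":0,"tx":0,"ty":0,"tz":-20,"hand":1},{"wx":0,"wy":0,"wz":0,"tx":0,"ty":0,"tz":-15,"hand":1},{"wx":0,"wy":0,"wz":0,"tx":0,"ty":0,"tz":-10,"hand":1},{"wx":0,"wy":0,"wz":0,"tx":0,"ty":0,"tz":-8,"hand":1},{"wx":0,"wy":0,"wz":0,"tx":0,"ty":0,"tz":-4,"hand":1},{"wx":0,"wy":0,"wz":0,"tx":0,"ty":0,"tz":-2,"hand":1},{"wx":0,"wy":0,"wz":0,"tx":0,"ty":0,"tz":0,"hand":1},{"wx":0,"wy":0,"wz":0,"tx":0,"ty":0,"tz":0,"hand":1}])

```text
t: 23.95
tcp_pos: [0.6551, 0.2167, 0.0215]
orientation: [0.011, 0.707, 0.012, -0.707]
contact_force: [0.2, -0.2, -4.9]
grip_width: 0.634
```

>>> servo_tool(commands=[{"wx":0,"wy":0,"wz":0,"tx":0,"ty":0,"tz":-1,"hand":1},{"wx":0,"wy":0,"wz":0,"tx":0,"ty":0,"tz":0,"hand":1},{"wx":0,"wy":0,"wz":0,"tx":0,"ty":0,"tz":0,"hand":-0.34},{"wx":0,"wy":0,"wz":0,"tx":0,"ty":0,"tz":0,"hand":-0.34},{"wx":0,"wy":0,"wz":0,"tx":0,"ty":0,"tz":0,"hand":-0.34},{"wx":0,"wy":0,"wz":0,"tx":0,"ty":0,"tz":0,"hand":-0.34}])

```text
t: 24.55
tcp_pos: [0.655, 0.2166, 0.0204]
orientation: [0.011, 0.707, 0.012, -0.707]
contact_force: [-1.2, 0.3, -0.4]
grip_width: 0.673
```

Released, with only about 1 N on the tool. Lifting straight up, then looking with the top camera for the keys and the lock.

>>> servo_tool(commands=[{"wx":0,"wy":0,"wz":0,"tx":0,"ty":0,"tz":8,"hand":-0.34},{"wx":0,"wy":0,"wz":0,"tx":0,"ty":0,"tz":15,"hand":-0.34},{"wx":0,"wy":0,"wz":0,"tx":0,"ty":0,"tz":30,"hand":-0.34},{"wx":0,"wy":0,"wz":0,"tx":0,"ty":0,"tz":50,"hand":-0.2},{"wx":0,"wy":0,"wz":0,"tx":-20,"ty":-40,"tz":40,"hand":-0.2},{"wx":0,"wy":0,"wz":0,"tx":-30,"ty":-40,"tz":30,"hand":-0.2},{"wx":0,"wy":0,"wz":0,"tx":-30,"ty":-40,"tz":20,"hand":-0.2},{"wx":0,"wy":0,"wz":0,"tx":-30,"ty":-40,"tz":0,"hand":-0.2},{"wx":0,"wy":0,"wz":0,"tx":0,"ty":0,"tz":0,"hand":-0.2},{"wx":0,"wy":0,"wz":0,"tx":0,"ty":0,"tz":0,"hand":-0.2}])

```text
t: 25.55
tcp_pos: [0.5544, 0.0709, 0.2029]
orientation: [0.011, 0.708, 0.012, -0.706]
contact_force: [0.2, 0.8, 0.1]
grip_width: 0.602
```

```bash
python3 - <<'E'
from h import *
o,M=state(); s=snapshot("top")
for l in ("key1","lock"): print(l,[(np.round(b["at"]).tolist(),round(b["score"],2)) for b in spotter.boxes_of(s,l)])
W=snapshot("wrist"); 
print("wkey",[((np.array(b["at"])[::-1]/.8).round().tolist(),round(b["score"],2),onz(W,b["at"][1],b["at"][0],.006,True).round(3).tolist()) for b in spotter.boxes_of(W,"key1")])
np.savez("w9.npz",**{k:W[k] for k in("pixels","depth","fx","fy","cx","cy","R","t")})
a=cv2.resize(s["pixels"][140:300,200:480,::-1],(525,300)); c=np.zeros((600,800,3),np.uint8); c[:300,:525]=a
b=cv2.resize(W["pixels"][:,:,::-1],(800,500))[0:300]; c[300:]=b; cv2.imwrite("pics/c9.png",c)
E
```

```text
t 25.55 tcp [0.5544 0.0709 0.2029] x [ 0.003  0.001 -1.   ] jaw ang -178.2 q6 -0.45 F [0.2 0.8 0.1] grip 0.602
key1 [([251.0, 285.0], 0.41)]
lock []
wkey [([486.0, 285.0], 0.97, [0.46, 0.133, 0.006]), ([453.0, 50.0], 0.65, [0.507, -0.09, 0.006])]
```

View pics/c9.png

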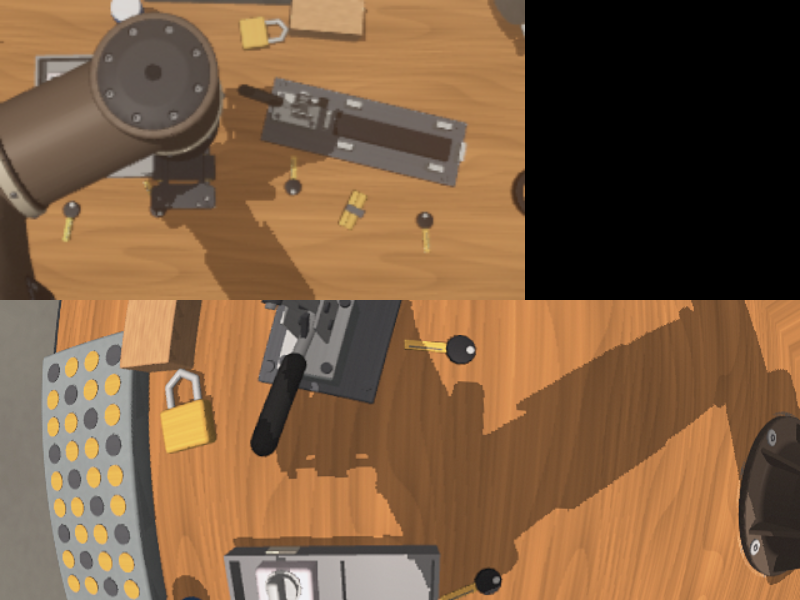

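The handle lies thrown over, and the lock is in the wide compartment with its knob at rest. Key bows show at wrist (461,49) and (488,281), and in the top inset at (71,209) and (425,218).

```bash
cat >> h.py <<'E'
def bow(s,uv,fish,rad):
    """dark-blob centre near pixel uv -> world at z=.009"""
    u,v=map(int,uv); g=s["pixels"].max(2)[v-rad:v+rad,u-rad:u+rad]; 
    n,l,st,c=cv2.connectedComponentsWithStats((g<62).astype(np.uint8))
    k=1+np.argmax(st[1:,4]); px=c[k]+[u-rad,v-rad]; return px.round(1).tolist(),int(st[k,4]),onz(s,*px,.009 if not fish else .008,fish).round(4).tolist()
E
python3 - <<'E'
from h import *
W=dict(np.load("w9.npz"))
for p in [(461*.8,49*.8),(488*.8,281*.8)]: print(bow(W,p,True,16), onz(W,*p,.009,True).round(4))
s=snapshot("top")
for p in [(71,209),(425,218),(293,186)]: 
    q=(p[0]*280/525+200,p[1]*160/300+140); print(bow(s,q,False,8), onz(s,*q,.009).round(4))
state()
E
```

```text
([367.4, 37.7], 288, [0.5017, -0.0931, 0.008]) [ 0.5002 -0.0913  0.009 ]
([389.3, 224.4], 298, [0.4602, 0.1276, 0.008]) [0.459  0.1278 0.009 ]Traceback (most recent call last):
  File "<stdin>", line 6, in <module>
  File "h.py", line 23, in bow
    k=1+np.argmax(st[1:,4]); px=c[k]+[u-rad,v-rad]; return px.round(1).tolist(),int(st[k,4]),onz(s,*px,.009 if not fish else .008,fish).round(4).tolist()
        ~~~~~~~~~^^^^^^^^^^
    return _wrapfunc(a, 'argmax', axis=axis, out=out, **kwds)
    return bound(*args, **kwds)
ValueError: attempt to get argmax of an empty sequence
```

>>> servo_tool(commands=[{"wx":0,"wy":0,"wz":8.2,"tx":-12,"ty":7,"tz":0,"hand":-0.2},{"wx":0,"wy":0,"wz":8.2,"tx":-12,"ty":7,"tz":0,"hand":-0.2},{"wx":0,"wy":0,"wz":8.2,"tx":-12,"ty":7,"tz":0,"hand":-0.2},{"wx":0,"wy":0,"wz":8.2,"tx":-12,"ty":7,"tz":0,"hand":-0.2},{"wx":0,"wy":0,"wz":8.2,"tx":-12,"ty":7,"tz":0,"hand":-0.2},{"wx":0,"wy":0,"wz":8.2,"tx":-12,"ty":7,"tz":0,"hand":-0.2},{"wx":0,"wy":0,"wz":8.2,"tx":-12,"ty":7,"tz":0,"hand":-0.2},{"wx":0,"wy":0,"wz":8.2,"tx":-10.5,"ty":7.5,"tz":0,"hand":-0.2},{"wx":0,"wy":0,"wz":8.2,"tx":0,"ty":0,"tz":-20,"hand":-0.2},{"wx":0,"wy":0,"wz":8.2,"tx":0,"ty":0,"tz":-30,"hand":-0.2},{"wx":0,"wy":0,"wz":8,"tx":0,"ty":0,"tz":-30,"hand":-0.2},{"wx":0,"wy":0,"wz":0,"tx":0,"ty":0,"tz":-40,"hand":-0.2},{"wx":0,"wy":0,"wz":0,"tx":0,"ty":0,"tz":-30,"hand":-0.2},{"wx":0,"wy":0,"wz":0,"tx":0,"ty":0,"tz":0,"hand":-0.2},{"wx":0,"wy":0,"wz":0,"tx":0,"ty":0,"tz":0,"hand":-0.2},{"wx":0,"wy":0,"wz":0,"tx":0,"ty":0,"tz":0,"hand":-0.2}])

```text
t: 27.45
tcp_pos: [0.4611, 0.1291, 0.052]
orientation: [0.508, 0.492, 0.508, -0.491]
contact_force: [0.3, 0.8, 0.6]
grip_width: 0.601
```

>>> servo_tool(commands=[{"wx":0,"wy":0,"wz":0,"tx":-1,"ty":-1.5,"tz":-20,"hand":-0.2},{"wx":0,"wy":0,"wz":0,"tx":0,"ty":0,"tz":-18,"hand":-0.2},{"wx":0,"wy":0,"wz":0,"tx":0,"ty":0,"tz":-10,"hand":-0.2},{"wx":0,"wy":0,"wz":0,"tx":0,"ty":0,"tz":0,"hand":1},{"wx":0,"wy":0,"wz":0,"tx":0,"ty":0,"tz":0,"hand":1},{"wx":0,"wy":0,"wz":0,"tx":0,"ty":0,"tz":0,"hand":1},{"wx":0,"wy":0,"wz":0,"tx":0,"ty":0,"tz":0,"hand":1},{"wx":0,"wy":0,"wz":0,"tx":0,"ty":0,"tz":0,"hand":1},{"wx":0,"wy":0,"wz":0,"tx":0,"ty":0,"tz":0,"hand":1}], newtons=20)

```text
t: 28.35
tcp_pos: [0.4596, 0.1271, 0.0034]
orientation: [0.508, 0.492, 0.508, -0.491]
contact_force: [-1.9, 0.2, 7.2]
grip_width: 0.305
```

>>> servo_tool(commands=[{"wx":0,"wy":0,"wz":0,"tx":0,"ty":0,"tz":20,"hand":1},{"wx":0,"wy":0,"wz":0,"tx":0,"ty":0,"tz":40,"hand":1},{"wx":0,"wy":0,"wz":0,"tx":0,"ty":0,"tz":20,"hand":1},{"wx":0,"wy":0,"wz":0,"tx":26,"ty":7.5,"tz":0,"hand":1},{"wx":0,"wy":0,"wz":0,"tx":26,"ty":7.5,"tz":0,"hand":1},{"wx":0,"wy":0,"wz":0,"tx":26,"ty":8,"tz":0,"hand":1},{"wx":0,"wy":0,"wz":0,"tx":0,"ty":0,"tz":0,"hand":1},{"wx":0,"wy":0,"wz":0,"tx":0,"ty":0,"tz":-25,"hand":1},{"wx":0,"wy":0,"wz":0,"tx":0,"ty":0,"tz":-25,"hand":1},{"wx":0,"wy":0,"wz":0,"tx":0,"ty":0,"tz":-17,"hand":1},{"wx":0,"wy":0,"wz":0,"tx":0,"ty":0,"tz":0,"hand":1},{"wx":0,"wy":0,"wz":0,"tx":0,"ty":0,"tz":0,"hand":1}])

```text
t: 29.55
tcp_pos: [0.5367, 0.1496, 0.0158]
orientation: [0.508, 0.491, 0.508, -0.492]
contact_force: [-0.4, 0.0, -0.0]
grip_width: 0.306
```

>>> servo_tool(commands=[{"wx":0,"wy":0,"wz":0,"tx":0,"ty":0,"tz":0,"hand":0.2},{"wx":0,"wy":0,"wz":0,"tx":0,"ty":0,"tz":0,"hand":0.2},{"wx":0,"wy":0,"wz":0,"tx":0,"ty":0,"tz":0,"hand":0.2},{"wx":0,"wy":0,"wz":0,"tx":0,"ty":0,"tz":20,"hand":0.2},{"wx":0,"wy":0,"wz":0,"tx":0,"ty":0,"tz":50,"hand":0.2},{"wx":0,"wy":0,"wz":0,"tx":0,"ty":0,"tz":50,"hand":-0.2},{"wx":0,"wy":0,"wz":0,"tx":-13,"ty":-40,"tz":0,"hand":-0.2},{"wx":0,"wy":0,"wz":0,"tx":-13,"ty":-40,"tz":0,"hand":-0.2},{"wx":0,"wy":0,"wz":0,"tx":-13,"ty":-40,"tz":0,"hand":-0.2},{"wx":0,"wy":0,"wz":0,"tx":-13,"ty":-40,"tz":0,"hand":-0.2},{"wx":0,"wy":0,"wz":0,"tx":-13,"ty":-41,"tz":0,"hand":-0.2},{"wx":0,"wy":0,"wz":0,"tx":-12,"ty":-42,"tz":0,"hand":-0.2},{"wx":0,"wy":0,"wz":0,"tx":0,"ty":0,"tz":0,"hand":-0.2},{"wx":0,"wy":0,"wz":0,"tx":0,"ty":0,"tz":0,"hand":-0.2}])

```text
t: 30.95
tcp_pos: [0.4598, -0.0942, 0.1362]
orientation: [0.508, 0.493, 0.507, -0.492]
contact_force: [-0.3, -0.2, 0.3]
grip_width: 0.605
```

```bash
cat >> h.py <<'E'
def keys(s,fish):
    for b in spotter.trace(s,"key1"):
        m=np.asarray(b["mask"]).astype(np.uint8); px=s["pixels"].astype(int)
        dark=(m>0)&(px.max(2)<75); br=(m>0)&(px[:,:,0]-px[:,:,2]>50)
        if dark.sum()<4: print("no bow",np.round(b["at"]),round(b["score"],2)); continue
        f=lambda M,z:onz(s,*np.argwhere(M)[:,::-1].mean(0),z,fish)[:2]
        B=f(dark,.008); a=None
        if br.sum()>3: d=f(br,.006)-B; a=np.degrees(np.arctan2(d[1],d[0])).round(0)
        print("score",round(b["score"],2),"bow",B.round(4),"blade ang",a,"npx",int(dark.sum()))
E
python3 - <<'E'
from h import *
state(); keys(snapshot("wrist"),True); print("top"); keys(snapshot("top"),False)
E
```

```text
t 30.95 tcp [ 0.4598 -0.0942  0.1362] x [ 0.001  0.    -1.   ] jaw ang -88.28 q6 1.38 F [-0.3 -0.2  0.3] grip 0.605
score 0.96 bow [ 0.4515 -0.3058] blade ang -174.0 npx 347
score 0.93 bow [ 0.501  -0.0919] blade ang -3.0 npx 551
score 0.67 bow [0.537 0.151] blade ang 32.0 npx 386
score 0.6 bow [0.454  0.2674] blade ang 166.0 npx 209
score 0.49 bow [0.6611 0.1542] blade ang None npx 28
score 0.48 bow [0.6667 0.3111] blade ang None npx 6
top
score 0.64 bow [ 0.4525 -0.3107] blade ang 177.0 npx 31
no bow [168. 186.] 0.63
no bow [221. 278.] 0.49
```

>>> servo_tool(commands=[{"wx":0,"wy":0,"wz":0,"tx":20,"ty":1,"tz":0,"hand":-0.2},{"wx":0,"wy":0,"wz":0,"tx":21,"ty":1,"tz":0,"hand":-0.2},{"wx":0,"wy":0,"wz":0,"tx":0,"ty":0,"tz":-40,"hand":-0.2},{"wx":0,"wy":0,"wz":0,"tx":0,"ty":0,"tz":-40,"hand":-0.2},{"wx":0,"wy":0,"wz":0,"tx":0,"ty":0,"tz":-30,"hand":-0.2},{"wx":0,"wy":0,"wz":0,"tx":0,"ty":0,"tz":-14,"hand":-0.2},{"wx":0,"wy":0,"wz":0,"tx":0,"ty":0,"tz":-8,"hand":-0.2},{"wx":0,"wy":0,"wz":0,"tx":0,"ty":0,"tz":0,"hand":-0.2},{"wx":0,"wy":0,"wz":0,"tx":0,"ty":0,"tz":0,"hand":1},{"wx":0,"wy":0,"wz":0,"tx":0,"ty":0,"tz":0,"hand":1},{"wx":0,"wy":0,"wz":0,"tx":0,"ty":0,"tz":0,"hand":1},{"wx":0,"wy":0,"wz":0,"tx":0,"ty":0,"tz":0,"hand":1},{"wx":0,"wy":0,"wz":0,"tx":0,"ty":0,"tz":0,"hand":1},{"wx":0,"wy":0,"wz":0,"tx":0,"ty":0,"tz":0,"hand":1}])

```text
t: 32.55
tcp_pos: [0.5015, -0.0912, 0.0043]
orientation: [0.508, 0.492, 0.508, -0.491]
contact_force: [-0.3, 0.6, 6.9]
grip_width: 0.303
```

>>> servo_tool(commands=[{"wx":0,"wy":0,"wz":0,"tx":0,"ty":0,"tz":20,"hand":1},{"wx":0,"wy":0,"wz":0,"tx":0,"ty":0,"tz":50,"hand":1},{"wx":0,"wy":0,"wz":0,"tx":0,"ty":0,"tz":30,"hand":1},{"wx":0,"wy":0,"wz":0,"tx":4,"ty":20,"tz":0,"hand":1},{"wx":0,"wy":0,"wz":0,"tx":4,"ty":40,"tz":0,"hand":1},{"wx":0,"wy":0,"wz":0,"tx":4,"ty":40,"tz":0,"hand":1},{"wx":0,"wy":0,"wz":0,"tx":4,"ty":40,"tz":0,"hand":1},{"wx":0,"wy":0,"wz":0,"tx":4,"ty":40,"tz":0,"hand":1},{"wx":0,"wy":0,"wz":0,"tx":4,"ty":40,"tz":0,"hand":1},{"wx":0,"wy":0,"wz":0,"tx":4,"ty":40,"tz":0,"hand":1},{"wx":0,"wy":0,"wz":0,"tx":4,"ty":40,"tz":0,"hand":1},{"wx":0,"wy":0,"wz":0,"tx":4.5,"ty":31,"tz":0,"hand":1},{"wx":0,"wy":0,"wz":0,"tx":0,"ty":0,"tz":-30,"hand":1},{"wx":0,"wy":0,"wz":0,"tx":0,"ty":0,"tz":-30,"hand":1},{"wx":0,"wy":0,"wz":0,"tx":0,"ty":0,"tz":-20,"hand":1},{"wx":0,"wy":0,"wz":0,"tx":0,"ty":0,"tz":-8,"hand":1},{"wx":0,"wy":0,"wz":0,"tx":0,"ty":0,"tz":0,"hand":1},{"wx":0,"wy":0,"wz":0,"tx":0,"ty":0,"tz":0,"hand":0.2},{"wx":0,"wy":0,"wz":0,"tx":0,"ty":0,"tz":0,"hand":0.2},{"wx":0,"wy":0,"wz":0,"tx":0,"ty":0,"tz":0,"hand":0.2}])

```text
t: 34.55
tcp_pos: [0.5381, 0.2401, 0.0168]
orientation: [0.508, 0.493, 0.508, -0.491]
contact_force: [-0.3, -0.3, -0.4]
grip_width: 0.395
```

>>> servo_tool(commands=[{"wx":0,"wy":0,"wz":0,"tx":0,"ty":0,"tz":20,"hand":0.2},{"wx":0,"wy":0,"wz":0,"tx":0,"ty":0,"tz":50,"hand":0.2},{"wx":0,"wy":0,"wz":0,"tx":0,"ty":0,"tz":30,"hand":-0.2},{"wx":0,"wy":0,"wz":0,"tx":-40,"ty":9,"tz":0,"hand":-0.2},{"wx":0,"wy":0,"wz":0,"tx":-40,"ty":9,"tz":0,"hand":-0.2},{"wx":0,"wy":0,"wz":0,"tx":-38,"ty":10,"tz":0,"hand":-0.2},{"wx":0,"wy":0,"wz":0,"tx":0,"ty":0,"tz":0,"hand":-0.2},{"wx":0,"wy":0,"wz":0,"tx":0,"ty":0,"tz":0,"hand":-0.2}])

```text
t: 35.35
tcp_pos: [0.4193, 0.2685, 0.1168]
orientation: [0.509, 0.492, 0.509, -0.49]
contact_force: [0.4, 0.4, -0.7]
grip_width: 0.6
```

```bash
python3 - <<'E'
from h import *
state(); keys(snapshot("wrist"),True)
E
```

```text
t 35.35 tcp [0.4193 0.2685 0.1168] x [ 0.002  0.002 -1.   ] jaw ang -88.01 q6 0.64 F [ 0.4  0.4 -0.7] grip 0.6
score 0.74 bow [0.454  0.2726] blade ang 172.0 npx 696
score 0.63 bow [0.5375 0.2403] blade ang -4.0 npx 707
score 0.6 bow [0.5369 0.1506] blade ang 24.0 npx 620
```

>>> servo_tool(commands=[{"wx":0,"wy":0,"wz":0,"tx":17,"ty":1.5,"tz":0,"hand":-0.2},{"wx":0,"wy":0,"wz":0,"tx":17.5,"ty":1.5,"tz":0,"hand":-0.2},{"wx":0,"wy":0,"wz":0,"tx":0,"ty":0,"tz":-40,"hand":-0.2},{"wx":0,"wy":0,"wz":0,"tx":0,"ty":0,"tz":-40,"hand":-0.2},{"wx":0,"wy":0,"wz":0,"tx":0,"ty":0,"tz":-24,"hand":-0.2},{"wx":0,"wy":0,"wz":0,"tx":0,"ty":0,"tz":-9,"hand":-0.2},{"wx":0,"wy":0,"wz":0,"tx":0,"ty":0,"tz":0,"hand":-0.2},{"wx":0,"wy":0,"wz":0,"tx":0,"ty":0,"tz":0,"hand":1},{"wx":0,"wy":0,"wz":0,"tx":0,"ty":0,"tz":0,"hand":1},{"wx":0,"wy":0,"wz":0,"tx":0,"ty":0,"tz":0,"hand":1},{"wx":0,"wy":0,"wz":0,"tx":0,"ty":0,"tz":0,"hand":1},{"wx":0,"wy":0,"wz":0,"tx":0,"ty":0,"tz":0,"hand":1},{"wx":0,"wy":0,"wz":0,"tx":0,"ty":0,"tz":0,"hand":1}])

```text
t: 36.75
tcp_pos: [0.4543, 0.271, 0.003]
orientation: [0.508, 0.492, 0.508, -0.491]
contact_force: [0.2, -0.4, 3.9]
grip_width: 0.304
```

>>> servo_tool(commands=[{"wx":0,"wy":0,"wz":0,"tx":0,"ty":0,"tz":20,"hand":1},{"wx":0,"wy":0,"wz":0,"tx":0,"ty":0,"tz":50,"hand":1},{"wx":0,"wy":0,"wz":0,"tx":0,"ty":0,"tz":20,"hand":1},{"wx":0,"wy":0,"wz":0,"tx":29,"ty":4,"tz":0,"hand":1},{"wx":0,"wy":0,"wz":0,"tx":29,"ty":4,"tz":0,"hand":1},{"wx":0,"wy":0,"wz":0,"tx":29,"ty":4,"tz":0,"hand":1},{"wx":0,"wy":0,"wz":0,"tx":29,"ty":4,"tz":0,"hand":1},{"wx":0,"wy":0,"wz":0,"tx":0,"ty":0,"tz":-30,"hand":1},{"wx":0,"wy":0,"wz":0,"tx":0,"ty":0,"tz":-30,"hand":1},{"wx":0,"wy":0,"wz":0,"tx":0,"ty":0,"tz":-16,"hand":1},{"wx":0,"wy":0,"wz":0,"tx":0,"ty":0,"tz":0,"hand":1},{"wx":0,"wy":0,"wz":0,"tx":0,"ty":0,"tz":0,"hand":0.2},{"wx":0,"wy":0,"wz":0,"tx":0,"ty":0,"tz":0,"hand":0.2},{"wx":0,"wy":0,"wz":0,"tx":0,"ty":0,"tz":0,"hand":0.2}])

```text
t: 38.15
tcp_pos: [0.5706, 0.2874, 0.018]
orientation: [0.508, 0.493, 0.508, -0.491]
contact_force: [0.7, 0.5, -0.8]
grip_width: 0.395
```

>>> servo_tool(commands=[{"wx":0,"wy":0,"wz":0,"tx":0,"ty":0,"tz":20,"hand":0.2},{"wx":0,"wy":0,"wz":0,"tx":0,"ty":0,"tz":50,"hand":0.2},{"wx":0,"wy":0,"wz":0,"tx":0,"ty":0,"tz":50,"hand":-0.2},{"wx":0,"wy":0,"wz":0,"tx":-10,"ty":-41,"tz":0,"hand":-0.2},{"wx":0,"wy":0,"wz":0,"tx":-10,"ty":-41,"tz":0,"hand":-0.2},{"wx":0,"wy":0,"wz":0,"tx":-10,"ty":-41,"tz":0,"hand":-0.2},{"wx":0,"wy":0,"wz":0,"tx":-10,"ty":-41,"tz":0,"hand":-0.2},{"wx":0,"wy":0,"wz":0,"tx":-10,"ty":-41,"tz":0,"hand":-0.2},{"wx":0,"wy":0,"wz":0,"tx":-10,"ty":-41,"tz":0,"hand":-0.2},{"wx":0,"wy":0,"wz":0,"tx":-10,"ty":-41,"tz":0,"hand":-0.2},{"wx":0,"wy":0,"wz":0,"tx":-10,"ty":-41,"tz":0,"hand":-0.2},{"wx":0,"wy":0,"wz":0,"tx":-10,"ty":-41,"tz":0,"hand":-0.2},{"wx":0,"wy":0,"wz":0,"tx":-10,"ty":-41,"tz":0,"hand":-0.2},{"wx":0,"wy":0,"wz":0,"tx":-10,"ty":-41,"tz":0,"hand":-0.2},{"wx":0,"wy":0,"wz":0,"tx":-10,"ty":-41,"tz":0,"hand":-0.2},{"wx":0,"wy":0,"wz":0,"tx":-10,"ty":-41,"tz":0,"hand":-0.2},{"wx":0,"wy":0,"wz":0,"tx":-18,"ty":-60,"tz":0,"hand":-0.2},{"wx":0,"wy":0,"wz":0,"tx":0,"ty":0,"tz":0,"hand":-0.2},{"wx":0,"wy":0,"wz":0,"tx":0,"ty":0,"tz":0,"hand":-0.2}])

```text
t: 40.05
tcp_pos: [0.4251, -0.2954, 0.1373]
orientation: [0.508, 0.493, 0.507, -0.492]
contact_force: [0.1, -0.1, 0.7]
grip_width: 0.602
```

```bash
python3 - <<'E'
from h import *
state(); keys(snapshot("wrist"),True)
E
```

```text
t 40.05 tcp [ 0.4251 -0.2954  0.1373] x [ 0.001 -0.    -1.   ] jaw ang -88.33 q6 1.83 F [ 0.1 -0.1  0.7] grip 0.602
score 0.58 bow [ 0.4507 -0.3092] blade ang -177.0 npx 568
score 0.53 bow [0.5364 0.1457] blade ang None npx 121
```

>>> servo_tool(commands=[{"wx":0,"wy":0,"wz":0,"tx":13,"ty":-7,"tz":0,"hand":-0.2},{"wx":0,"wy":0,"wz":0,"tx":13,"ty":-7,"tz":0,"hand":-0.2},{"wx":0,"wy":0,"wz":0,"tx":0,"ty":0,"tz":-40,"hand":-0.2},{"wx":0,"wy":0,"wz":0,"tx":0,"ty":0,"tz":-40,"hand":-0.2},{"wx":0,"wy":0,"wz":0,"tx":0,"ty":0,"tz":-30,"hand":-0.2},{"wx":0,"wy":0,"wz":0,"tx":0,"ty":0,"tz":-15,"hand":-0.2},{"wx":0,"wy":0,"wz":0,"tx":0,"ty":0,"tz":-8,"hand":-0.2},{"wx":0,"wy":0,"wz":0,"tx":0,"ty":0,"tz":0,"hand":-0.2},{"wx":0,"wy":0,"wz":0,"tx":0,"ty":0,"tz":0,"hand":1},{"wx":0,"wy":0,"wz":0,"tx":0,"ty":0,"tz":0,"hand":1},{"wx":0,"wy":0,"wz":0,"tx":0,"ty":0,"tz":0,"hand":1},{"wx":0,"wy":0,"wz":0,"tx":0,"ty":0,"tz":0,"hand":1},{"wx":0,"wy":0,"wz":0,"tx":0,"ty":0,"tz":0,"hand":1},{"wx":0,"wy":0,"wz":0,"tx":0,"ty":0,"tz":0,"hand":1}])

```text
t: 41.55
tcp_pos: [0.4521, -0.3084, 0.0043]
orientation: [0.508, 0.492, 0.508, -0.492]
contact_force: [-0.6, 1.7, 6.3]
grip_width: 0.299
```

>>> servo_tool(commands=[{"wx":0,"wy":0,"wz":0,"tx":0,"ty":0,"tz":20,"hand":1},{"wx":0,"wy":0,"wz":0,"tx":0,"ty":0,"tz":50,"hand":1},{"wx":0,"wy":0,"wz":0,"tx":0,"ty":0,"tz":40,"hand":1},{"wx":0,"wy":0,"wz":0,"tx":4,"ty":25,"tz":0,"hand":1},{"wx":0,"wy":0,"wz":0,"tx":8,"ty":40,"tz":0,"hand":1},{"wx":0,"wy":0,"wz":0,"tx":8,"ty":40,"tz":0,"hand":1},{"wx":0,"wy":0,"wz":0,"tx":8,"ty":40,"tz":0,"hand":1},{"wx":0,"wy":0,"wz":0,"tx":8,"ty":40,"tz":0,"hand":1},{"wx":0,"wy":0,"wz":0,"tx":8,"ty":40,"tz":0,"hand":1},{"wx":0,"wy":0,"wz":0,"tx":8,"ty":40,"tz":0,"hand":1},{"wx":0,"wy":0,"wz":0,"tx":8,"ty":40,"tz":0,"hand":1},{"wx":0,"wy":0,"wz":0,"tx":12,"ty":40,"tz":0,"hand":1},{"wx":0,"wy":0,"wz":0,"tx":12,"ty":40,"tz":0,"hand":1},{"wx":0,"wy":0,"wz":0,"tx":12,"ty":40,"tz":0,"hand":1},{"wx":0,"wy":0,"wz":0,"tx":12,"ty":40,"tz":0,"hand":1},{"wx":0,"wy":0,"wz":0,"tx":12,"ty":40,"tz":0,"hand":1},{"wx":0,"wy":0,"wz":0,"tx":0,"ty":0,"tz":-30,"hand":1},{"wx":0,"wy":0,"wz":0,"tx":0,"ty":0,"tz":-30,"hand":1},{"wx":0,"wy":0,"wz":0,"tx":0,"ty":0,"tz":0,"hand":1}])

```text
t: 43.45
tcp_pos: [0.5687, 0.1954, 0.0495]
orientation: [0.507, 0.489, 0.509, -0.495]
contact_force: [-0.8, -0.1, -0.2]
grip_width: 0.308
```

>>> servo_tool(commands=[{"wx":0,"wy":0,"wz":0,"tx":0,"ty":0,"tz":-30,"hand":1},{"wx":0,"wy":0,"wz":0,"tx":0,"ty":0,"tz":-8,"hand":1},{"wx":0,"wy":0,"wz":0,"tx":0,"ty":0,"tz":0,"hand":1},{"wx":0,"wy":0,"wz":0,"tx":0,"ty":0,"tz":0,"hand":0.2},{"wx":0,"wy":0,"wz":0,"tx":0,"ty":0,"tz":0,"hand":0.2},{"wx":0,"wy":0,"wz":0,"tx":0,"ty":0,"tz":0,"hand":0.2},{"wx":0,"wy":0,"wz":0,"tx":0,"ty":0,"tz":20,"hand":0.2},{"wx":0,"wy":0,"wz":0,"tx":0,"ty":0,"tz":50,"hand":0.2},{"wx":0,"wy":0,"wz":0,"tx":0,"ty":0,"tz":50,"hand":0.2},{"wx":0,"wy":0,"wz":0,"tx":-40,"ty":0,"tz":30,"hand":0.2},{"wx":0,"wy":0,"wz":0,"tx":-40,"ty":0,"tz":30,"hand":0.2},{"wx":0,"wy":0,"wz":0,"tx":-40,"ty":0,"tz":0,"hand":0.2},{"wx":0,"wy":0,"wz":0,"tx":0,"ty":0,"tz":0,"hand":0.2},{"wx":0,"wy":0,"wz":0,"tx":0,"ty":0,"tz":0,"hand":0.2}])

```text
t: 44.85
tcp_pos: [0.4512, 0.1971, 0.1971]
orientation: [0.508, 0.493, 0.508, -0.49]
contact_force: [1.0, 0.3, 0.3]
grip_width: 0.398
```

```bash
python3 - <<'E'
from h import *
state(); s=snapshot("wrist"); keys(s,True)
cv2.imwrite("pics/w10.png",cv2.resize(s["pixels"][:,:,::-1],(800,500)))
E
```

```text
t 44.85 tcp [0.4512 0.1971 0.1971] x [ 0.002  0.002 -1.   ] jaw ang -88.05 q6 0.79 F [1.  0.3 0.3] grip 0.398
score 0.95 bow [0.5698 0.287 ] blade ang 169.0 npx 324
score 0.71 bow [0.538  0.2386] blade ang 1.0 npx 348
score 0.6 bow [0.5563 0.1154] blade ang 36.0 npx 414
score 0.55 bow [0.5701 0.1973] blade ang -178.0 npx 431
```

View pics/w10.png

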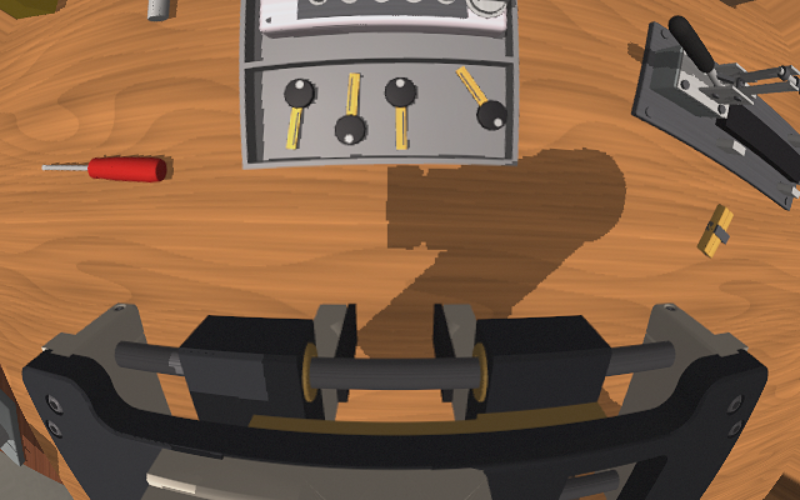

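All four keys lie in the narrow compartment, with bows at (299,93), (349,130), (400,92) and (491,115). The rightmost was nudged since I placed it but is still inside. The lock is in the wide compartment and the handle is still over. I'll check the lock's height and whether the other things stayed put, then hand in.

```bash
python3 - <<'E'
from h import *
s=snapshot("top"); W=snapshot("wrist"); d=s["depth"]
for p in [(.632,.15),(.632,.28),(.677,.15),(.677,.28)]:
    u,v=proj(s,(*p,.037)); c,r=ray(s,round(u),round(v)); print("face",p,(c+r*d[round(v),round(u)]).round(4))
u0=dict(np.load("top0.npz"))
for l in ("cylinder_lock","padlock","oil_can","carton","tape","screwdriver"): print(l,[np.round(b["at"]).tolist() for b in spotter.boxes_of(s,l)][:1])
E
```

```text
face (0.632, 0.15) [0.6305 0.1506 0.0393]
face (0.632, 0.28) [0.6307 0.2802 0.0386]
face (0.677, 0.15) [0.6786 0.1501 0.0347]
face (0.677, 0.28) [0.6784 0.2806 0.0362]
cylinder_lock [[186.0, 259.0]]
padlock [[156.0, 335.0]]
oil_can [[147.0, 268.0]]
carton [[150.0, 372.0]]
tape [[237.0, 495.0]]
screwdriver [[231.0, 156.0]]
```

```bash
python3 -c "
from plant import ticket; print(ticket.finish_job())"
```

```text
the job is handed in; nothing more can be done
None
```

I did every step and handed the job in at about 45 s of the 192 s. The hand-in gave no verdict, so the result rests on my own checks.

**What I did**
- **Code:** I pressed buttons 4, 2, 5 and 3 one at a time. Each press read 8–11 N, above the spring's 4 N, so each was fully down.
- **Knob:** I turned it 62° clockwise, where the torque read 0.083 N m (the spring's maximum), then turned it back and let go.
- **Clamp:** I pushed the handle over to its stop.
- **Lock:** I lifted it out and laid it in the wide compartment, buttons up.
- **Keys:** I put all four keys in the narrow compartment.

**Last checks**
- **Keys:** All four lie inside the narrow compartment. One (bow at about x 0.556, y 0.115 m) had moved about 4 cm after I placed it, likely the expected knock. It is still inside, next to the end wall.
- **Lock:** Four points on its face measured 35–39 mm high, where 37 mm is expected. The difference across its width would mean a tilt of about 0.06 rad, under the 0.12 limit, but it may just be depth noise.
- **Clamp and knob:** The handle still lay thrown over. The knob was at rest when I last saw it whole, just after placing the lock.
- **Other things:** The padlock was detected at its starting spot. The detector put the cylinder lock at a spot inside the tray, but the last wrist picture shows it still on the bench beside the jig, so I took that as a false report. I looked for the oil can, carton, tape and screwdriver but did not compare their positions with the start, and I did not check the latch.

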